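Free the pawl of a magazine lift and lower it

TASK

The strip magazine stands raised on the small hand lift, held up by the ratchet pawl between two guard plates on the lift's front. Pick up the screwdriver, reach slanting down over a guard with its shank under the pawl and flick the pawl up out of the teeth and over to the front without straining it, so that it stays thrown back by itself; use only the screwdriver on the pawl, not the fingers. Then lay the screwdriver back on the table and only after that press the lift gently down by its black knob until it is fully down, leaving the other things alone.

Things in the scene. Friction and masses are not known exactly. Their poses are not given: they have to be found in the camera images.
- lift: Frame of the hand lift, origin on the table under the toothed face of its rack (tooth tips at x = 0, 20 mm wide), x to the back, z up. Foot plate 12 mm high, x -105 to +100, y -45 to +45 mm. Pawl in front (-x) in a clevis (x -57 to -33, y -14 to 14, top z 97), between upright guard plates at y = -30 and +30, 3 mm thick, x -100 to -4, top z 120 mm: a shank must slant to pass under the pawl.
- carriage (a joint): Height (m) of the carriage (rack, platform, clamped strip magazine, knob; 0.3 kg) over its bottom stop: 0 fully down, starts 0.036 to 0.054, at most 0.08. A brake (4.5 N) holds it wherever it is left; about 2 N on the knob moves it down. With the pawl in the teeth (pitch 12 mm) it only goes up. Platform z 101 to 113 mm when down, x -2 to 107, 36 mm wide, from x 45 on 96 mm; knob wing to y +50.
- knob_top (a point): Centre of the top of the black mushroom press knob, 28 mm across, on a post of the carriage at lift x = +22, y = +34 mm; 175.5 mm above the table when the carriage is fully down. The magazine (x 51 to 101, y -43 to +43 mm, 55 mm high) begins 29 mm behind the knob's axis and is 7.5 mm lower at its top.
- pawl (a joint): Turn (rad) of the pawl about its pivot (lift's y). At 0 its arm rises 38 degrees from the pivot to the rack; in the teeth it reads 0 to 0.25, held by its own weight (0.12 kg, no spring). Grows as the nose goes up and over to the front (-x): if deep in the teeth it first pushes the carriage up and takes several N, then gives. Past about 0.9 it falls over to its stop at 1.62; before, it falls back.
- pawl_pivot (a point): Axis of the pawl, midway between the cheeks, at lift x = -45 mm, y = 0, z = 85 mm.
- pawl_under (a point): Point on the lower face of the pawl's steel arm, in the middle of its width, 36 mm out from the pivot. The arm is 8 mm thick, 11 mm wide, 66 mm long from the pivot to the end of its nose (a bar 16 mm wide), with a dark block on its back. The pivot line runs mid-thickness.
- driver_mid (a point): Middle of the screwdriver (149 mm long) on its axis, 8 mm above the table as it lies. The driver lies along its y: the handle, 16 mm thick, from y = -6 to +74 mm, the plain steel shank, 3.6 mm thick, from y = -5 to the tip at y = -75 mm. Centre of mass about y = +30 mm.
- hex: Bystander: angled hex key 26 x 79 x 8 mm with a sleeve at one end; origin at its underside.
- block: Bystander: steel height setting block 28 x 40 mm with an upright pin, 32 mm high; origin at its underside.
- tape: Bystander: roll of masking tape, 91 mm across, 20 mm high; origin at its underside.
- cbox: Bystander: flat chip box with clear lid 50 x 50 x 14 mm; origin at its underside.

How it is judged:
By the outcome, as a careful person would: the job done as asked, in the order asked, and still so for the second after the job is handed in, with the robot touching nothing.
It also fails if it takes over 54 s, if anything falls off the work surface, if the arm or the gripper's body presses on something with over 40 N, if the wrist force passes 120 N, or if a joint passes its speed limit or range.

ROBOT

A 7-joint arm with a two-finger parallel gripper is mounted at the origin on the work surface; the furniture and walls round the work are solid. World frame = base frame: x ahead of the robot, y to its left, z up, the work surface at z = 0. Lengths are in mm, angles in rad, forces in N, time in s.
With the tool pointing down it reaches from about 350 to 900 mm from the base axis. Payload 7.2 kg.
Tool frame: the origin (TCP) lies midway between the tips of the shut fingers; the grasp point (between the pads) lies 19 mm behind it; z points along the fingers, y is the direction in which the jaws open and shut (so a half turn about z gives the same grasp; the last joint's range is limited). The gripper opens to 85 mm and grips with 20 to 120 N. Pads are 22 mm wide; open, the fingers measure 114 mm over their backs; the gripper's body (76 mm by 85 mm) begins 54 mm behind the grasp point. The pads swing forward as they close: fully open they stand 13 mm farther back than shut.
Start: joints at [-1.417, 0.411, -0.013, 1.596, 0.006, 1.134, -0.082], TCP at [137.501, 609.69, 231.297] pointing down, gripper open.
Joint ranges: [-2.95, 2.95], [-0.29, 1.99], [-1.47, 1.44], [0.14, 2.54], [-1.03, 4.17], [0.13, 1.85], [-2.86, 2.86]. Speed limits (rad/s): [2.39, 2.39, 3.01, 3.01, 3.14, 3.14, 3.14].

INTERFACE

Orientations are given as a unit quaternion [x, y, z, w].
In Python, from station import * gives the robot as it stands. The module is installed in compiled form; this text tells all that it offers.
- The arm moves only by the tool send_rows, never from a script. Its argument "commands" is a list of rows, each a list of 3 entries, a list of its own where there are three numbers: the shift along the tool's x, y, z in m, then the turn about the tool's z in rad, then the finger opening in m, from 0 to 0.0854. A call has 1 to 10 rows; each row is the pose to reach, as a shift and turn from the pose commanded when the call began, along the tool's axes at that moment; what a row does not reach only later rows make up. A row lasts 1/10 s, in which the tool goes at most 50 mm and 8.59 degrees, less where a joint would pass 70% of its speed; a pose out of reach is approached as far as the arm can. A call with a gripper value outside its range is refused whole. The fingers move at their own pace and stop on an object; "force" is the grip in N (left out, the last holds). Time passes only in rows, so rows that repeat a pose let the fingers close. It gives the time, the measured TCP pose, the force and the opening at its end, in the units of the state.
- get_obs(): the state, without advancing time (a new reading comes with each control period).
- capture(name): name is "scene" or "side" or "wrist"; returns a dict with "image" (480x640x3 uint8, blue, green, red), "fovy" (degrees; the focal length in pixels is half the picture's height over the tangent of half this angle, whatever the lens; pixels are square), "cx", "cy" (the principal point, pixels), "k1" (the pictures are not rectified: a ray, as slopes to the right and down, at radius r is drawn at 1 + k1 r^2 times it, then the intrinsics apply), "position" and "rotation" of the camera in the world; the wrist camera has in their place "T_tool_cam" (4x4, takes a point from camera to tool coordinates, whose origin is the TCP and whose axes are the flange's). Camera axes: x right, y down, z forward; pixel columns grow to the right and rows downward; lengths in mm; the calibration is good to about 2 mm. A picture is of the moment at which its call begins: read the wrist's pose just before it. There is no depth.
- finish_job(): hands the job in, once; it reports no verdict.
Trained networks look in the newest picture that a camera, given by its name, has taken for a name from the list of things; names that differ only in an ending like _2 or _b are one class to them, and where a whole thing is asked for, a point or a joint stands for the part that bears it (a point fixed in the world has none). Each returns a list of dicts, best first, with "p" (0 to 1); they miss things now and then, are a little off and sometimes report something else, mostly with a low value. They report only what shows in the picture. A call takes as long as a camera call.
- look_for(camera, name): "bbox" ([centre column, centre row, width, height] in pixels, round what is visible of it).
The state is a dict: "time_s": time; "joint_positions": joint angles; "qvel": joint speeds; "effort": joint torques, N m; "ee_pos": TCP position; "ee_rot": TCP orientation; "contact_force": force on the tool from outside, world axes, zero at the start; "ft_torque": the same for the moment, N m; "gripper_width": finger opening in mm.
Only numpy, scipy, OpenCV 4.12 (cv2) and the standard library are available. Lean on these libraries where they do the work, as an engineer would, in place of code of your own. Each camera call takes 0.05 s, during which the arm holds its last target.

## Working session

There is one attempt and no reset: what is moved stays moved. The work goes in short steps, Python scripts to look and compute and a tool call to move; the robot and the scene stay as the last step left them, time stands still between calls to the robot, and variables do not carry over. Pictures are saved under pics/ and viewed, and the job is handed in when it is done.

Besides the shell and the picture viewer there is one more tool, called after ">>>" by a JSON object that holds its "op" and its "data", one argument or row to a line. send_rows: Moves the arm, as the interface text tells. Its arguments: {"type":"object","properties":{"commands":{"type":"array","items":{"type":"array"}},"force":{"type":"number"}},"required":["commands"]}

```bash
mkdir -p pics; python3 - <<'E'
from station import *
import cv2
o=get_obs(); print(o)
for c in ["scene","side","wrist"]:
    d=capture(c); cv2.imwrite(f"pics/{c}0.png",d["image"])
    print(c,{k:v for k,v in d.items() if k!="image"})
    for n in ["lift","carriage","knob_top","pawl","driver_mid","hex","block","tape","cbox"]:
        print(n,[( [round(float(x)) for x in r["bbox"]],round(float(r["p"]),2)) for r in look_for(c,n)[:2]])
E
```

```text
{'time_s': 0.0, 'joint_positions': array([-1.4171478 ,  0.41190493, -0.01271151,  1.59702986,  0.00557527,
        1.13431108, -0.08222305]), 'qvel': array([-0.00131193, -0.0013797 ,  0.00139739, -0.0005203 ,  0.00255018,
       -0.00079084,  0.00065256]), 'effort': array([ 4.09566528e-04, -6.00619411e+01,  6.82187229e-01, -2.99413848e+01,
        1.36787639e-02,  1.05505539e-02, -5.41842496e-06]), 'ee_pos': array([137.44537922, 609.19422246, 230.45574619]), 'ee_rot': array([ 1.10701581e-01,  9.93853362e-01, -8.07843956e-04, -4.33457270e-05]), 'contact_force': array([-0.42679616, -0.99408491,  0.16434714]), 'ft_torque': array([ 0.00054992, -0.01144655, -0.0002176 ]), 'gripper_width': 85.29583426725911}
scene {'fovy': 54.019646075310035, 'cx': 325.82552831412755, 'cy': 239.0475919504311, 'k1': -0.04883298335995548, 'position': array([  26.53807759, -603.35862638,  646.46872815]), 'rotation': array([ 0.82434613, -0.3627919 ,  0.16846361, -0.40056898])}
lift [([342, 225, 117, 149], 0.91)]
carriage [([364, 190, 67, 80], 0.72)]
knob_top [([363, 190, 72, 76], 0.82)]
pawl [([329, 228, 27, 2
[... 749 characters left out ...]
262, 4, 5], 0.56)]
block [([388, 324, 28, 26], 0.87)]
tape [([279, 239, 36, 22], 0.67)]
cbox [([262, 297, 24, 22], 0.6)]
wrist {'fovy': 71.32182413215094, 'cx': 312.6062578254727, 'cy': 236.43488133809353, 'k1': -0.05402305555850009, 'T_tool_cam': array([[-1.22272933e-04, -9.46863892e-01, -3.21634504e-01,
         8.31947581e+01],
       [ 9.99999453e-01, -4.49743213e-04,  9.43843834e-04,
        -7.86363539e-01],
       [-1.03834458e-03, -3.21634213e-01,  9.46863430e-01,
        -1.42824817e+02],
       [ 0.00000000e+00,  0.00000000e+00,  0.00000000e+00,
         1.00000000e+00]])}
lift []
carriage []
knob_top []
pawl []
driver_mid []
hex []
block []
tape [([16, 436, 31, 46], 0.55)]
cbox []
```

View pictures.

View pics/scene0.png

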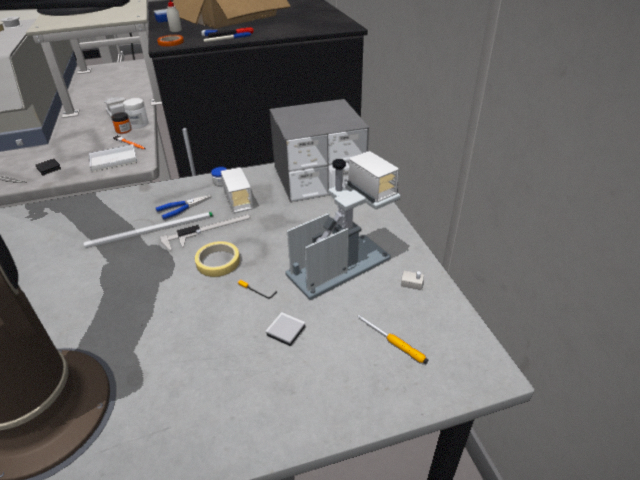

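View pics/side0.png

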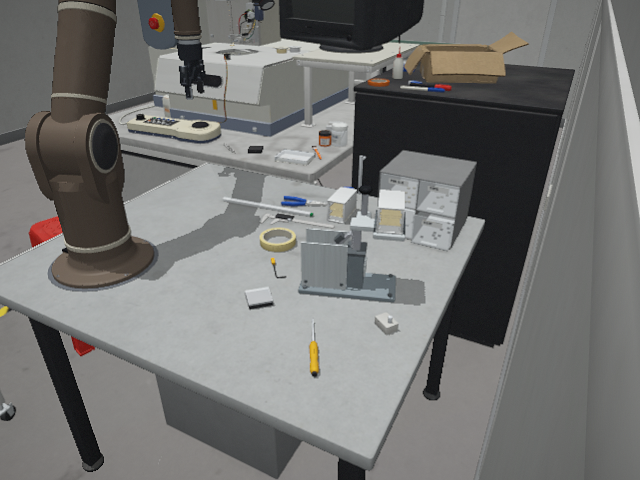

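```bash
python3 - <<'E'
import cv2
a=cv2.imread("pics/scene0.png");b=cv2.imread("pics/side0.png")
cv2.imwrite("pics/s1.png",cv2.resize(a[140:400,200:460],(780,780*260//260))[:600])
cv2.imwrite("pics/s1.png",cv2.resize(a[140:310,270:450],None,fx=3.5,fy=3.5,interpolation=cv2.INTER_CUBIC))
cv2.imwrite("pics/s2.png",cv2.resize(a[250:400,220:440],None,fx=3.5,fy=3.5,interpolation=cv2.INTER_CUBIC))
cv2.imwrite("pics/s3.png",cv2.resize(b[170:320,250:430],None,fx=4,fy=4,interpolation=cv2.INTER_CUBIC))
cv2.imwrite("pics/s4.png",cv2.resize(b[270:390,240:430],None,fx=4,fy=4,interpolation=cv2.INTER_CUBIC))
from station import *
print(get_obs()["time_s"])
E
```

```text
1.5
```

View pics/s1.png

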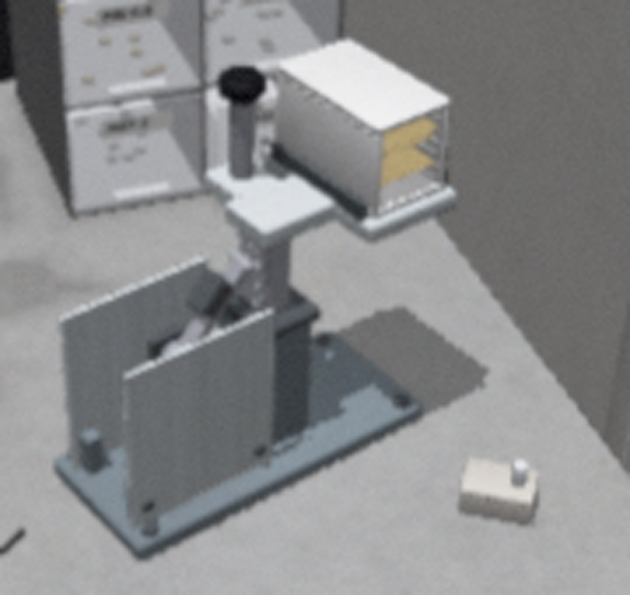

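View pics/s2.png

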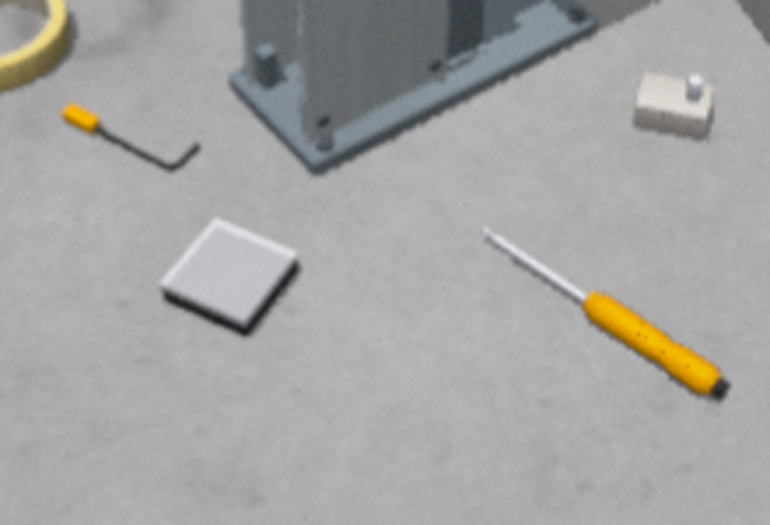

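View pics/s3.png

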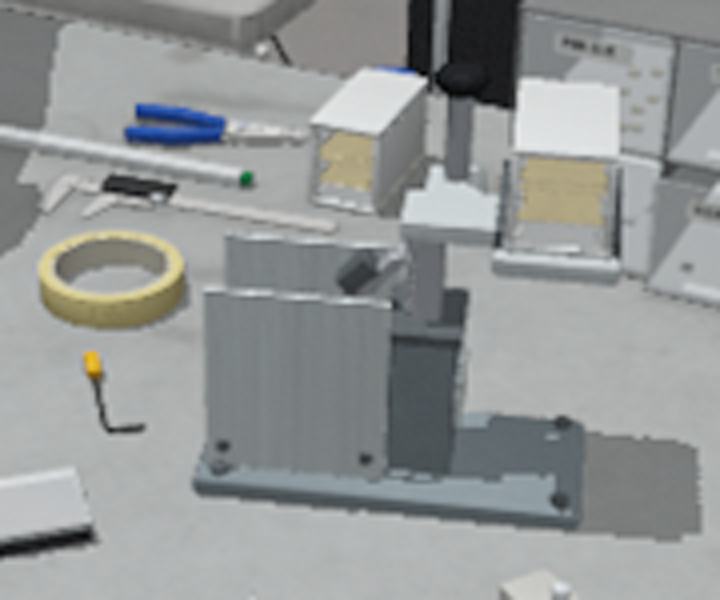

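View pics/s4.png

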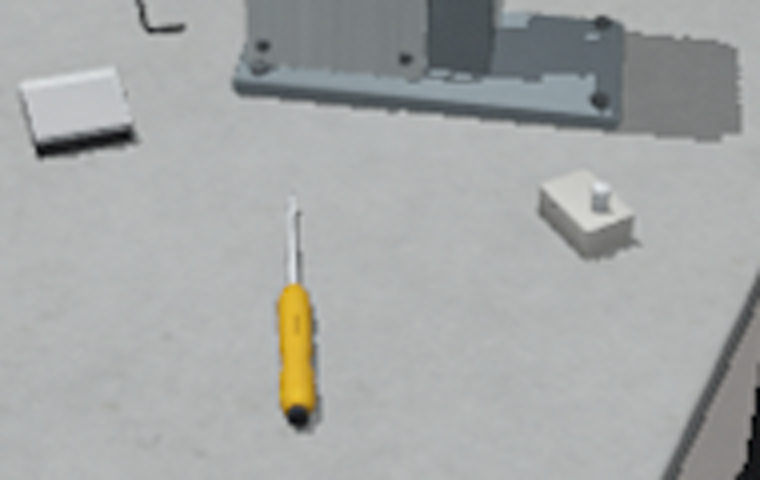

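```bash
cat > h.py <<'E'
import numpy as np, cv2
from scipy.spatial.transform import Rotation as R
from scipy.optimize import least_squares
CAM={"scene":dict(fovy=54.019646075310035,cx=325.82552831412755,cy=239.0475919504311,k1=-0.04883298335995548,p=[26.53807759,-603.35862638,646.46872815],q=[0.82434613,-0.3627919,0.16846361,-0.40056898]),
"side":dict(fovy=53.14470288243816,cx=316.10349785694393,cy=241.15920903216664,k1=-0.0047333326741358485,p=[459.97495959,-986.1851381,606.41556364],q=[0.8645736,-0.01904992,0.01169386,-0.5020088])}
Ttc=np.array([[-1.22272933e-04,-9.46863892e-01,-3.21634504e-01,8.31947581e+01],[9.99999453e-01,-4.49743213e-04,9.43843834e-04,-7.86363539e-01],[-1.03834458e-03,-3.21634213e-01,9.46863430e-01,-1.42824817e+02],[0,0,0,1]])
def wristcam(o):
    T=np.eye(4);T[:3,:3]=R.from_quat(o["ee_rot"]).as_matrix();T[:3,3]=o["ee_pos"];T=T@Ttc
    return dict(fovy=71.32182413215094,cx=312.6062578254727,cy=236.43488133809353,k1=-0.05402305555850009,p=T[:3,3],q=R.from_matrix(T[:3,:3]).as_quat())
def proj(c,P):
    c=CAM[c] if isinstance(c,str) else c
    P=np.atleast_2d(np.array(P,float)); f=240/np.tan(np.radians(c["fovy"]/2))
    X=(P-np.array(c["p"]))@R.from_quat(c["q"]).as_matrix()
    s=X[:,:2]/X[:,2:]; r2=(s**2).sum(1,keepdims=True)
    return s*(1+c["k1"]*r2)*f+[c["cx"],c["cy"]]
def tri(obs,z=None,x0=(450,0,0)):
    def f(x):
        P=np.array([x[0],x[1],x[2] if z is None else z])
        return np.concatenate([proj(c,P)[0]-uv for c,uv in obs])
    n=3 if z is None else 2
    s=least_squares(f,x0[:n]); return (s.x if z is None else np.r_[s.x,z]), np.abs(s.fun).max()
def L2W(lp,P):
    P=np.atleast_2d(np.array(P,float)); c,s=np.cos(lp[2]),np.sin(lp[2])
    return np.c_[lp[0]+c*P[:,0]-s*P[:,1],lp[1]+s*P[:,0]+c*P[:,1],P[:,2]]
E
python3 - <<'E'
from h import *
s=lambda u,v:np.array([270+u/3.5,140+v/3.5]); d=lambda u,v:np.array([250+u/4,170+v/4])
Ob=[("scene",s(58,462),(-105,45,12)),("scene",s(140,545),(-105,-45,12)),("scene",s(420,408),(100,-45,12)),
("scene",s(125,372),(-100,-31.5,120)),("scene",s(272,312),(-4,-31.5,120)),("scene",s(62,318),(-100,31.5,120)),("scene",s(207,258),(-4,31.5,120)),
("side",d(206,292),(-100,-31.5,120)),("side",d(390,302),(-4,-31.5,120)),("side",d(226,237),(-100,31.5,120)),("side",d(197,482),(-105,-45,12)),("side",d(580,512),(100,-45,12)),("side",d(580,428),(100,45,12))]
f=lambda x:np.concatenate([proj(c,L2W(x,P))[0]-uv for c,uv,P in Ob])
r=least_squares(f,[500,0,0]); print("lift",r.x,np.round(r.fun,1))
k=tri([("scene",s(242,82)),("side",d(463,72))],x0=(500,50,200));print("knob",k, L2W(r.x,[22,34,175.5]))
t=lambda u,v:np.array([220+u/3.5,250+v/3.5]); e=lambda u,v:np.array([240+u/4,270+v/4])
print("tip",tri([("scene",t(487,232)),("side",e(293,197))],z=8)); print("end",tri([("scene",t(721,388)),("side",e(298,415))],z=8))
print("hend",tri([("scene",t(590,300)),("side",e(294,286))],z=8))
for n,u in [("hex",(243,286)),("cbox",(284,330)),("block",(414,280)),("tape",(218,261))]: print(n,tri([("scene",np.array(u))],z=8))
E
```

```text
lift [ 5.70451135e+02 -1.28554468e+02 -2.03043559e-01] [-1.5 -1.2  0.2  1.1  2.1 -1.7  0.5  1.5  1.7 -1.  -0.5 -0.6  0.3 -1.4
 -1.2 -0.4 -0.2  0.9 -0.8 -1.1 -1.7 -0.9  0.   0.8  0.7 -2.1]
knob (array([599.90935627, -97.38611289, 217.90828093]), np.float64(0.8203466437561246)) [[598.85534168 -99.68924552 175.5       ]]
tip (array([ 487.0247166 , -247.70046036,    8.        ]), np.float64(0.676116071369222))
end (array([ 484.19101757, -392.48630819,    8.        ]), np.float64(0.3210549654187389))
hend (array([ 485.7257625 , -313.71198938,    8.        ]), np.float64(1.0069282658779457))
hex (array([394.34035121, -31.10095537,   8.        ]), np.float64(5.684341886080802e-14))
cbox (array([ 372.06824781, -171.26709129,    8.        ]), np.float64(1.1050360626541078e-10))
block (array([ 630.61061898, -267.65815656,    8.        ]), np.float64(1.521243575552944e-09))
tape (array([406.71443673,  65.40353384,   8.        ]), np.float64(4.206412995699793e-12))
```

```bash
cat >> h.py <<'E'
def mv(o,P,yaw=None):
    "shift in tool axes (m) and turn so TCP goes to P (mm) with tool x at world angle yaw (deg)"
    M=R.from_quat(o["ee_rot"]).as_matrix(); s=M.T@(np.array(P,float)-o["ee_pos"])/1000
    cur=np.degrees(np.arctan2(M[1,0],M[0,0])); t=0 if yaw is None else -((yaw-cur+180)%360-180)
    print("shift",np.round(s,4),"turn",round(float(np.radians(t)),4),"curyaw",round(float(cur),2),"tilt",np.round(M[:,2],4), "t",o["time_s"])
LP=[570.45,-128.55,-0.203]
E
python3 - <<'E'
from h import *; from station import *
o=get_obs(); mv(o,[430,150,300],130); mv(o,[486,-330,200],88.9)
E
```

```text
shift [-0.3864 -0.3841 -0.0687] turn 0.6508 curyaw 167.29 tilt [ 0. -0. -1.] t 1.5
shift [-0.5467 -0.84    0.0313] turn 1.3682 curyaw 167.29 tilt [ 0. -0. -1.] t 1.5
```

>>> {"op": "send_rows", "data": {
  "commands": [
    [[-0.386, -0.384, -0.069], 0.65, 0.085],
    [[-0.386, -0.384, -0.069], 0.65, 0.085],
    [[-0.386, -0.384, -0.069], 0.65, 0.085],
    [[-0.386, -0.384, -0.069], 0.65, 0.085],
    [[-0.386, -0.384, -0.069], 0.65, 0.085],
    [[-0.386, -0.384, -0.069], 0.65, 0.085],
    [[-0.386, -0.384, -0.069], 0.65, 0.085],
    [[-0.386, -0.384, -0.069], 0.65, 0.085],
    [[-0.386, -0.384, -0.069], 0.65, 0.085],
    [[-0.447, -0.538, -0.04], 0.9, 0.085]
  ]
}}

```text
time_s: 2.5
ee_pos: [394.2, 184.1, 286.1]
ee_rot: [0.489, 0.872, 0.002, 0.001]
contact_force: [0.2, -0.1, 0.1]
gripper_width: 84.7
```

```bash
python3 - <<'E'
from h import *; from station import *
o=get_obs(); print(o["ee_pos"],o["joint_positions"]);mv(o,[485.5,-335,180],88.9)
E
```

```text
[394.17116024 184.09205799 286.07026943] [-0.95057789  0.01049535  0.41151197  1.97300626 -0.00480039  1.1553429
  0.01090949]
shift [-0.4907 -0.1929  0.1053] turn 0.5673 curyaw 121.4 tilt [ 0.003  0.002 -1.   ] t 2.5
```

>>> {"op": "send_rows", "data": {
  "commands": [
    [[-0.491, -0.193, 0.08], 0.567, 0.085],
    [[-0.491, -0.193, 0.08], 0.567, 0.085],
    [[-0.491, -0.193, 0.08], 0.567, 0.085],
    [[-0.491, -0.193, 0.08], 0.567, 0.085],
    [[-0.491, -0.193, 0.08], 0.567, 0.085],
    [[-0.491, -0.193, 0.08], 0.567, 0.085],
    [[-0.491, -0.193, 0.08], 0.567, 0.085],
    [[-0.491, -0.193, 0.08], 0.567, 0.085],
    [[-0.491, -0.193, 0.08], 0.567, 0.085],
    [[-0.491, -0.193, 0.08], 0.567, 0.085]
  ]
}}

```text
time_s: 3.5
ee_pos: [478.4, -303.2, 209.3]
ee_rot: [0.713, 0.701, 0.0, 0.0]
contact_force: [0.3, -0.3, 0.8]
gripper_width: 84.8
```

>>> {"op": "send_rows", "data": {
  "commands": [
    [[0, 0, 0], 0, 0.085],
    [[0, 0, 0], 0, 0.085],
    [[0, 0, 0], 0, 0.085]
  ]
}}

```text
time_s: 3.8
ee_pos: [478.1, -300.5, 209.6]
ee_rot: [0.713, 0.701, 0.0, -0.0]
contact_force: [0.4, 0.2, -0.3]
gripper_width: 84.9
```

```bash
python3 - <<'E'
from h import *; from station import *
o=get_obs(); print(o["ee_pos"],o["joint_positions"]);mv(o,[485.5,-337,180],88.9)
d=capture("wrist");cv2.imwrite("pics/w1.png",d["image"]); print(look_for("wrist","driver_mid")[:1])
c=wristcam(o)
for P in [(487,-248,8),(485.3,-337.7,8),(484,-392.5,8)]: print(proj(c,P))
E
```

```text
[ 478.06355974 -300.47024608  209.61715958] [-0.12766998  0.40699956  0.80466114  1.81049202 -0.33286576  1.06553029
  0.78325105]
shift [-0.0364  0.0081  0.0296] turn 0.0021 curyaw 89.02 tilt [-0.e+00  9.e-04 -1.e+00] t 3.8
[{'bbox': [317.7, 220.0, 8.8, 133.0], 'p': 0.8}]
[[321.01976809 155.41152158]]
[[320.24112384 239.45831472]]
[[319.57222116 284.669404  ]]
```

View pics/w1.png

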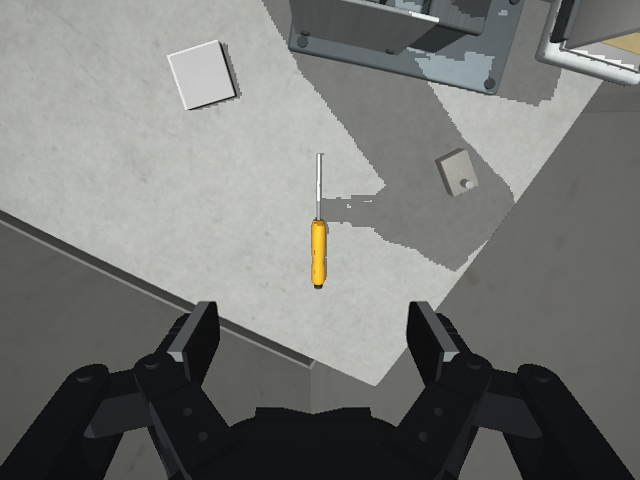

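>>> {"op": "send_rows", "data": {
  "commands": [
    [[-0.038, 0.0065, 0.05], 0, 0.085],
    [[-0.038, 0.0065, 0.1], 0, 0.085],
    [[-0.038, 0.0065, 0.14], 0, 0.06],
    [[-0.038, 0.0065, 0.17], 0, 0.05],
    [[-0.038, 0.0065, 0.19], 0, 0.05],
    [[-0.038, 0.0065, 0.2], 0, 0.05],
    [[-0.038, 0.0065, 0.206], 0, 0.05],
    [[-0.038, 0.0065, 0.206], 0, 0.05]
  ]
}}

```text
time_s: 4.7
ee_pos: [484.4, -339.1, 4.1]
ee_rot: [0.713, 0.701, 0.0, 0.0]
contact_force: [-0.8, -0.4, -0.4]
gripper_width: 50.1
```

```bash
python3 - <<'E'
from h import *; from station import *
o=get_obs(); print(o["ee_pos"],o["contact_force"],o["gripper_width"]);mv(o,[484,-338.5,2],88.9)
d=capture("wrist");cv2.imwrite("pics/w2.png",d["image"])
E
```

```text
[ 484.36253368 -339.07058954    4.11304719] [-0.78732504 -0.35108366 -0.42642589] 50.10244363582814
shift [ 0.0006 -0.0004  0.0021] turn 0.0023 curyaw 89.03 tilt [ 7.e-04 -0.e+00 -1.e+00] t 4.7
```

View pics/w2.png

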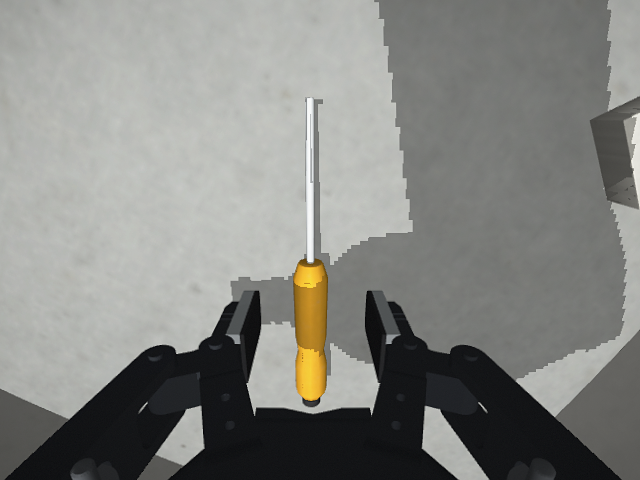

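>>> {"op": "send_rows", "data": {
  "commands": [
    [[0, -0.0005, 0.003], 0, 0.05],
    [[0, -0.0005, 0.003], 0, 0.03],
    [[0, -0.0005, 0.003], 0, 0.01],
    [[0, -0.0005, 0.003], 0, 0.01],
    [[0, -0.0005, 0.003], 0, 0.01],
    [[0, -0.0005, 0.003], 0, 0.01],
    [[0, -0.0005, 0.003], 0, 0.01]
  ],
  "force": 40
}}

```text
time_s: 5.45
ee_pos: [483.5, -339.7, 1.2]
ee_rot: [0.713, 0.701, 0.0, 0.0]
contact_force: [-0.7, 0.3, 6.1]
gripper_width: 14.3
```

>>> {"op": "send_rows", "data": {
  "commands": [
    [[0, 0, -0.03], 0, 0.01],
    [[0, 0, -0.08], 0, 0.01],
    [[0, 0, -0.13], 0, 0.01],
    [[0, 0, -0.18], 0, 0.01],
    [[0, 0, -0.2], 0, 0.01]
  ]
}}

```text
time_s: 5.95
ee_pos: [484.2, -341.2, 205.4]
ee_rot: [0.714, 0.7, 0.001, 0.003]
contact_force: [-0.0, -0.1, 0.0]
gripper_width: 14.4
```

```bash
python3 - <<'E'
from h import *; from station import *
o=get_obs(); print(o["ee_pos"],o["contact_force"],o["gripper_width"])
for n in ["wrist","side","scene"]:
  d=capture(n);cv2.imwrite(f"pics/{n}3.png",d["image"])
  if n!="wrist":
    p=proj(n,o["ee_pos"])[0].astype(int);cv2.imwrite(f"pics/{n}3c.png",cv2.resize(d["image"][max(p[1]-70,0):p[1]+70,max(p[0]-70,0):p[0]+70],None,fx=4,fy=4)); print(n,p-70)
E
```

```text
[ 484.17981454 -341.20412772  205.38655801] [-0.02414733 -0.07366992  0.04489674] 14.37703213468001
side [242 189]
scene [342 185]
```

View pics/wrist3.png

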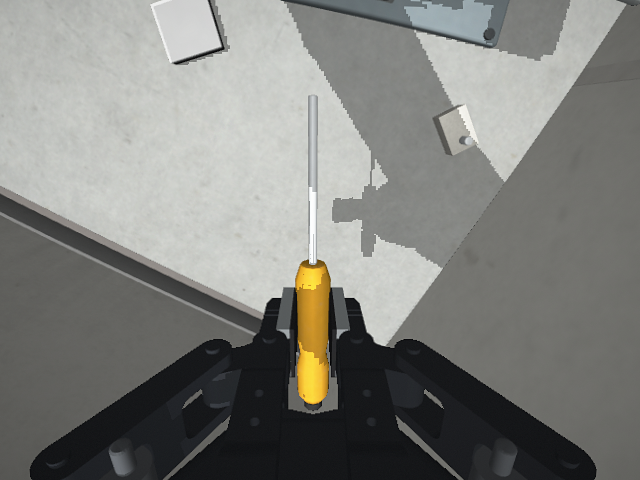

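View pics/scene3c.png

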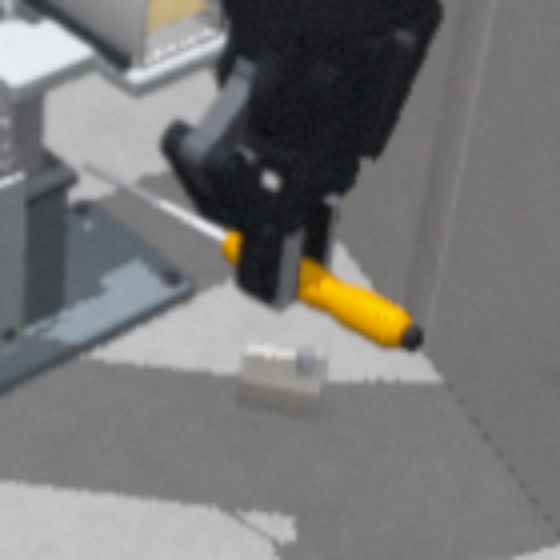

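View pics/side3c.png

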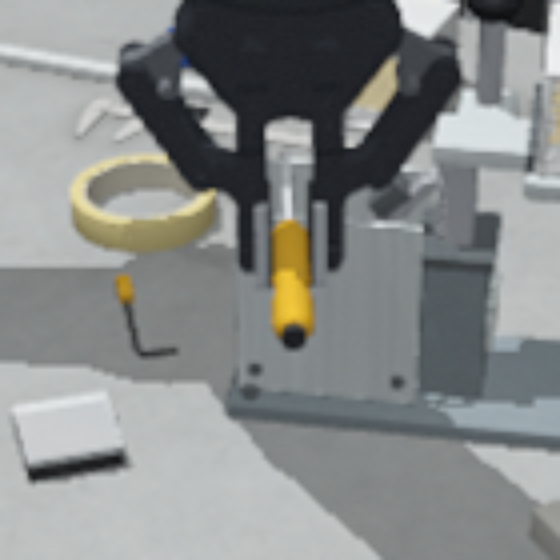

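```bash
python3 - <<'E'
from h import *; from station import *
o=get_obs()
for y,z in [(75.5,250),(75.5,124)]: print(L2W(LP,(-72,y,z))); mv(o,L2W(LP,(-72,y,z))[0],78.4)
E
```

```text
[[515.14988817 -40.08448337 250.        ]]
shift [ 0.3002  0.0262 -0.0482] turn 0.1847 curyaw 88.98 tilt [ 2.7e-03 -7.0e-04 -1.0e+00] t 6.1
[[515.14988817 -40.08448337 124.        ]]
shift [0.3003 0.0258 0.0778] turn 0.1847 curyaw 88.98 tilt [ 2.7e-03 -7.0e-04 -1.0e+00] t 6.1
```

>>> {"op": "send_rows", "data": {
  "commands": [
    [[0.03, 0.003, -0.045], 0, 0.01],
    [[0.08, 0.008, -0.048], 0.05, 0.01],
    [[0.13, 0.012, -0.048], 0.1, 0.01],
    [[0.18, 0.016, -0.048], 0.15, 0.01],
    [[0.23, 0.02, -0.048], 0.185, 0.01],
    [[0.28, 0.025, -0.048], 0.185, 0.01],
    [[0.3, 0.026, -0.048], 0.185, 0.01],
    [[0.3, 0.026, -0.048], 0.185, 0.01]
  ]
}}

```text
time_s: 6.9
ee_pos: [514.1, -35.0, 246.7]
ee_rot: [0.773, 0.635, -0.001, -0.001]
contact_force: [0.6, 1.0, -1.2]
gripper_width: 14.4
```

>>> {"op": "send_rows", "data": {
  "commands": [
    [[0, 0, 0.045], 0, 0.01],
    [[0, 0, 0.085], 0, 0.01],
    [[0, 0, 0.1], 0, 0.01],
    [[0, 0, 0.1], 0, 0.01]
  ]
}}

```text
time_s: 7.3
ee_pos: [512.0, -41.1, 145.5]
ee_rot: [0.776, 0.631, -0.003, -0.001]
contact_force: [0.5, 0.0, -0.1]
gripper_width: 14.0
```

```bash
python3 - <<'E'
from h import *; from station import *
o=get_obs(); print(o["ee_pos"],o["contact_force"],o["gripper_width"])
mv(o,L2W(LP,(-72,75.5,124))[0],78.4)
for n in ["wrist","side","scene"]:
  d=capture(n);cv2.imwrite(f"pics/{n}4.png",d["image"])
  if n!="wrist":
    p=proj(n,o["ee_pos"])[0].astype(int);cv2.imwrite(f"pics/{n}4c.png",cv2.resize(d["image"][max(p[1]-70,0):p[1]+90,max(p[0]-90,0):p[0]+90],None,fx=4,fy=4)[:600]); print(n,p-[90,70])
E
```

```text
[511.99957789 -41.07097196 145.51604787] [ 0.51754598  0.01731824 -0.06164437] 13.974950678830737
shift [0.0017 0.003  0.0215] turn -0.002 curyaw 78.29 tilt [-0.0064 -0.0017 -1.    ] t 7.3
side [230 139]
scene [195 133]
```

View pics/wrist4.png

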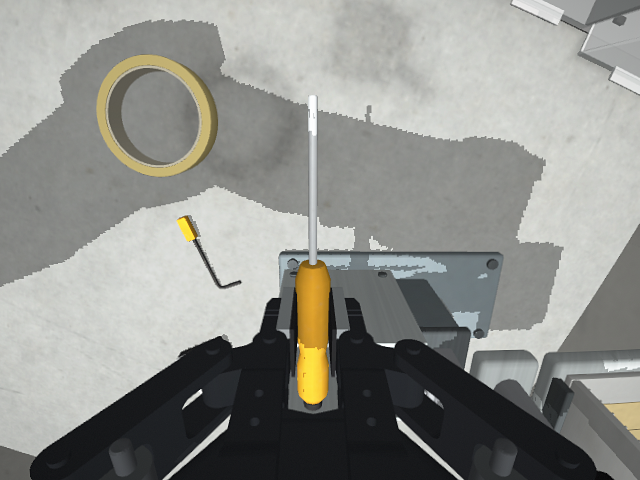

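View pics/scene4c.png

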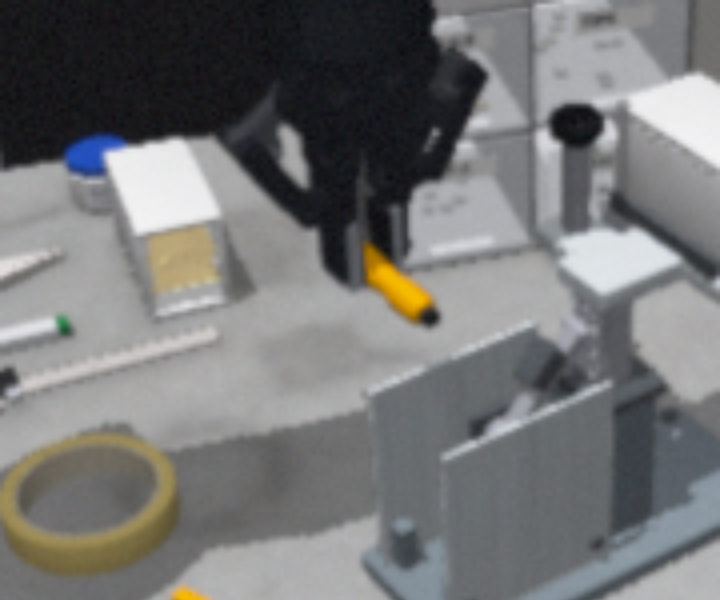

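View pics/side4c.png

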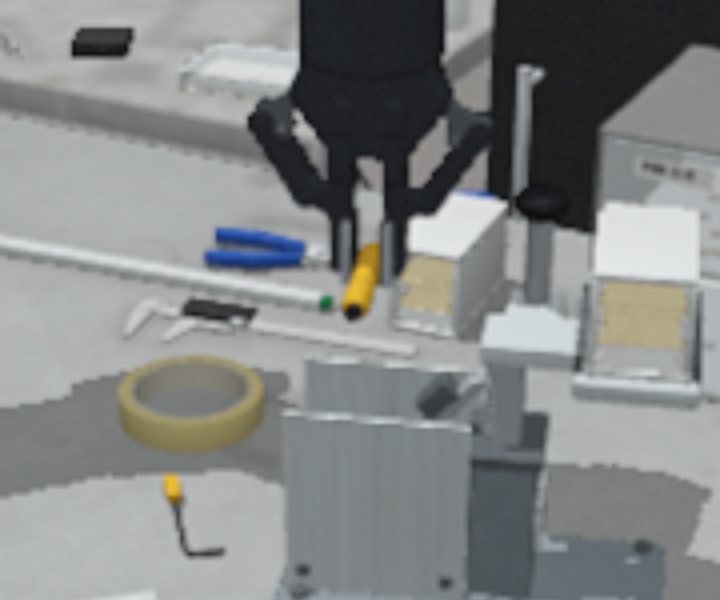

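>>> {"op": "send_rows", "data": {
  "commands": [
    [[0.0017, 0, 0.02], 0, 0.01],
    [[0.002, 0, 0.026], 0, 0.01],
    [[0.0022, 0, 0.03], 0, 0.01],
    [[0.0022, 0, 0.034], 0, 0.01],
    [[0.002, 0, 0.037], 0, 0.01],
    [[0.0018, 0, 0.04], 0, 0.01]
  ],
  "force": 20
}}

```text
time_s: 8.05
ee_pos: [516.4, -37.8, 110.0]
ee_rot: [0.775, 0.632, 0.001, 0.0]
contact_force: [0.6, 3.3, 6.1]
gripper_width: 14.1
```

```bash
python3 - <<'E'
from h import *; from station import *
o=get_obs(); print(o["ee_pos"],o["contact_force"],o["gripper_width"])
mv(o,L2W(LP,(-72,75.5,124))[0],78.4)
for n in ["wrist"]:
  d=capture(n);cv2.imwrite(f"pics/{n}5.png",d["image"])
E
```

```text
[516.4488947  -37.78004914 110.04775528] [0.58682784 3.30114268 6.08740617] 14.11652206788133
shift [-0.0025 -0.0008 -0.014 ] turn 0.0002 curyaw 78.41 tilt [ 0.0029  0.0011 -1.    ] t 8.05
```

View pics/wrist5.png

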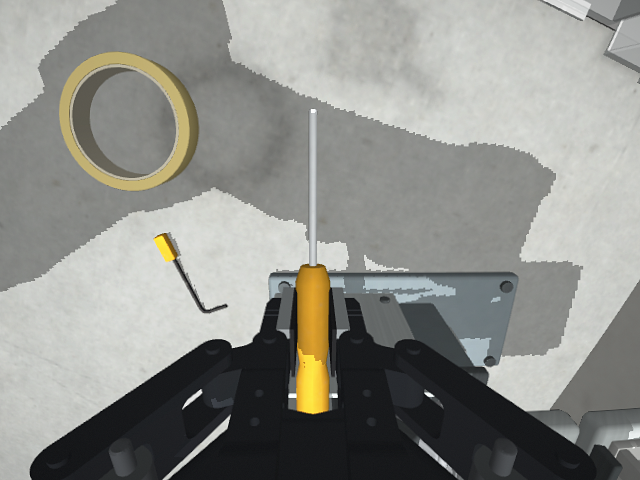

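>>> {"op": "send_rows", "data": {
  "commands": [
    [[-0.002, 0, 0.004], 0, 0.01],
    [[-0.003, 0, 0.0076], 0, 0.01],
    [[-0.005, 0, 0.011], 0, 0.01],
    [[-0.007, 0, 0.0147], 0, 0.01],
    [[-0.009, 0, 0.018], 0, 0.01],
    [[-0.0115, 0, 0.0211], 0, 0.01],
    [[-0.014, 0, 0.024], 0, 0.01],
    [[-0.014, 0, 0.024], 0, 0.01]
  ]
}}

```text
time_s: 8.9
ee_pos: [514.3, -48.9, 86.0]
ee_rot: [0.774, 0.633, 0.003, -0.0]
contact_force: [2.4, 10.7, 3.9]
gripper_width: 14.5
```

```bash
python3 - <<'E'
from h import *; from station import *
o=get_obs(); print(o["ee_pos"],o["contact_force"],o["gripper_width"])
mv(o,L2W(LP,(-72,75.5,124))[0],78.4)
for n in ["wrist","scene"]:
  d=capture(n);cv2.imwrite(f"pics/{n}6.png",d["image"])
  if n!="wrist":
    p=proj(n,o["ee_pos"])[0].astype(int);cv2.imwrite(f"pics/{n}6c.png",cv2.resize(d["image"][max(p[1]-70,0):p[1]+90,max(p[0]-90,0):p[0]+90],None,fx=4,fy=4)[:600]); print(n,p-[90,70])
E
```

```text
[514.33699627 -48.88362773  85.96434728] [ 2.35362225 10.68641824  3.87082321] 14.493061268414094
shift [ 0.009  -0.0009 -0.038 ] turn 0.0023 curyaw 78.53 tilt [ 0.0034  0.0039 -1.    ] t 8.9
scene [201 159]
```

View pics/wrist6.png

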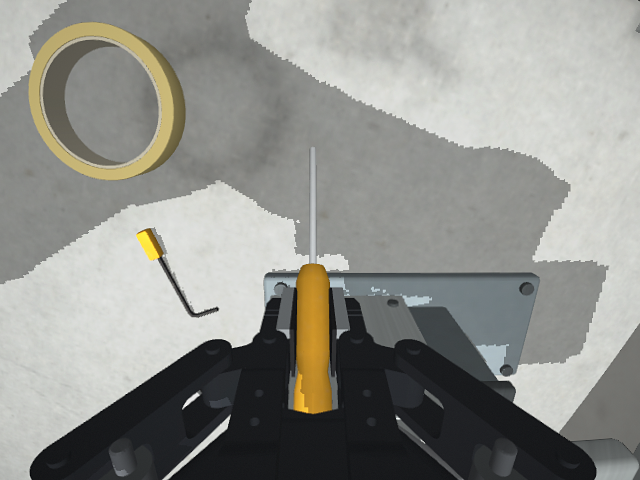

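View pics/scene6c.png

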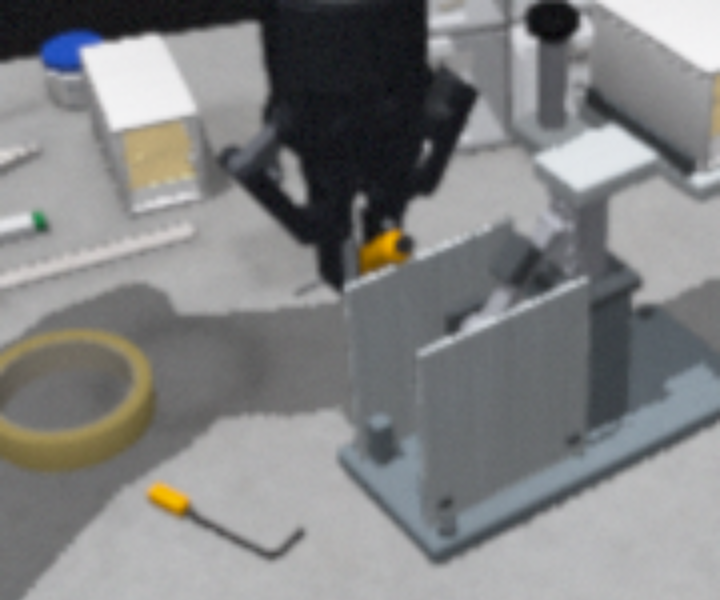

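```bash
python3 - <<'E'
from h import *
c=dict(wristcam(dict(ee_rot=[0,0,0,1],ee_pos=[0,0,0])))
for row,tipr,jr in [(0,95,262),(1,110,265),(2,147,264)]:
    f=lambda x:[proj(c,[x[1]+91*np.cos(x[0]),0,-6.8+91*np.sin(x[0])])[0,1]-tipr, proj(c,[x[1]+20.5*np.cos(x[0])-0*8*np.sin(x[0]),0,-6.8+20.5*np.sin(x[0])-0])[0,1]-jr]
    s=least_squares(f,[0.3,0]); print(np.degrees(s.x[0]),s.x,s.fun)
    for th in np.radians([0,20,30,40,50]): print(round(float(np.degrees(th))),proj(c,[91*np.cos(th),0,-6.8+91*np.sin(th)])[0], end=" ")
    print()
E
```

```text
5.943317275762685 [0.10373045 3.78279027] [ 0.00000000e+00 -5.68434189e-14]
0 [314.2972447  102.18589997] 20 [313.89799504 118.43185103] 30 [313.75517294 132.31388047] 40 [313.64209295 148.41891463] 50 [313.55381125 166.02473053] 
15.71685806191542 [0.27431092 1.47423743] [ 1.79056769e-12 -1.64845915e-12]
0 [314.2972447  102.18589997] 20 [313.89799504 118.43185103] 30 [313.75517294 132.31388047] 40 [313.64209295 148.41891463] 50 [313.55381125 166.02473053] 
42.252643583585524 [0.73744775 2.9600931 ] [1.70530257e-13 1.13686838e-13]
0 [314.2972447  102.18589997] 20 [313.89799504 118.43185103] 30 [313.75517294 132.31388047] 40 [313.64209295 148.41891463] 50 [313.55381125 166.02473053]
```

>>> {"op": "send_rows", "data": {
  "commands": [
    [[0.001, 0, 0.003], 0, 0.01],
    [[0.001, 0, 0.006], 0, 0.01],
    [[0.001, 0, 0.008], 0, 0.01],
    [[0.001, 0, 0.01], 0, 0.01],
    [[0.001, 0, 0.01], 0, 0.01]
  ]
}}

```text
time_s: 9.5
ee_pos: [514.8, -49.5, 76.2]
ee_rot: [0.775, 0.633, 0.002, 0.001]
contact_force: [3.5, 6.6, 3.9]
gripper_width: 14.3
```

```bash
python3 - <<'E'
from h import *; from station import *
o=get_obs(); print(o["ee_pos"],o["contact_force"],o["gripper_width"])
mv(o,L2W(LP,(-72,75.5,124))[0],78.4)
for n in ["wrist"]:
  d=capture(n);cv2.imwrite(f"pics/{n}7.png",d["image"])
E
```

```text
[514.83204159 -49.50755544  76.23241337] [3.4574966  6.60122731 3.86482338] 14.3340964768865
shift [ 0.0094 -0.0014 -0.0477] turn 0.0012 curyaw 78.47 tilt [ 0.0044  0.0019 -1.    ] t 9.5
```

View pics/wrist7.png

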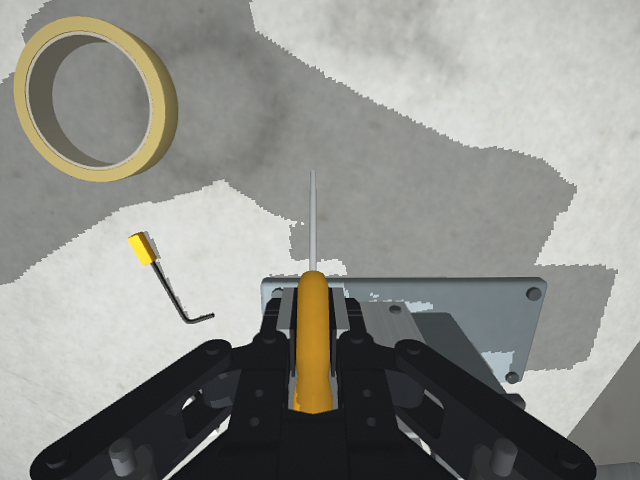

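>>> {"op": "send_rows", "data": {
  "commands": [
    [[0, 0, 0], 0, 0.01],
    [[0.004, 0, -0.01], 0, 0.01],
    [[0.006, 0, -0.05], 0, 0.01],
    [[0.006, 0, -0.1], 0, 0.01],
    [[0.006, 0, -0.15], 0, 0.01],
    [[0.0, 0, -0.19], 0, 0.01],
    [[-0.05, 0, -0.19], 0, 0.01],
    [[-0.1, 0, -0.19], 0, 0.01],
    [[-0.15, 0, -0.19], 0, 0.01],
    [[-0.17, 0, -0.19], 0, 0.01]
  ],
  "force": 100
}}

```text
time_s: 10.55
ee_pos: [475.8, -223.0, 266.4]
ee_rot: [0.777, 0.629, 0.0, 0.001]
contact_force: [0.2, 0.5, -0.7]
gripper_width: 13.2
```

>>> {"op": "send_rows", "data": {
  "commands": [
    [[0, 0, 0], 0, 0.01],
    [[0, 0, 0], 0, 0.01]
  ]
}}

```text
time_s: 10.75
ee_pos: [477.9, -217.8, 265.2]
ee_rot: [0.776, 0.631, 0.0, 0.0]
contact_force: [0.1, 0.5, 0.3]
gripper_width: 13.3
```

```bash
python3 - <<'E'
from h import *; from station import *
o=get_obs(); print(repr(o["ee_pos"]),repr(o["ee_rot"]),o["contact_force"],o["gripper_width"])
mv(o,L2W(LP,(-14,-56,260))[0],78.4)
for n in ["wrist","side","scene"]:
  d=capture(n);cv2.imwrite(f"pics/{n}8.png",d["image"])
a=cv2.imread("pics/scene8.png");b=cv2.imread("pics/side8.png")
cv2.imwrite("pics/sc8.png",cv2.resize(a[150:310,260:460],None,fx=3.75,fy=3.75,interpolation=cv2.INTER_CUBIC))
cv2.imwrite("pics/sd8.png",cv2.resize(b[160:310,250:430],None,fx=4,fy=4,interpolation=cv2.INTER_CUBIC))
E
```

```text
array([ 477.86169758, -217.75440225,  265.22664975]) array([7.75601822e-01, 6.31222430e-01, 2.40427824e-04, 9.20990176e-06]) [0.14569281 0.49258229 0.27174882] 13.263410206603892
shift [0.0501 0.0586 0.0053] turn -0.0021 curyaw 78.28 tilt [ 4.e-04  3.e-04 -1.e+00] t 10.75
```

View pics/wrist8.png

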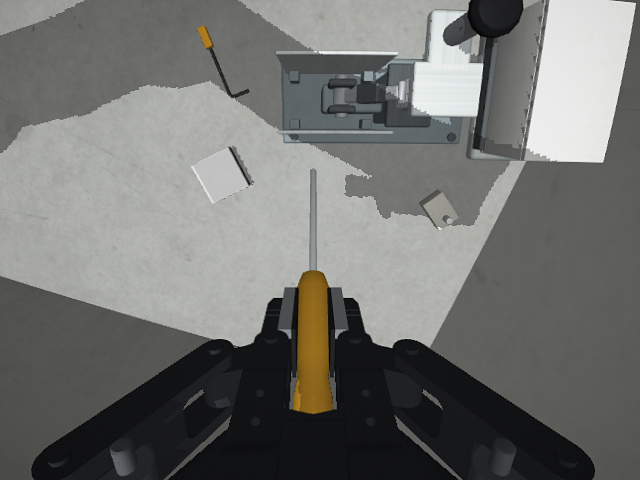

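View pics/sc8.png

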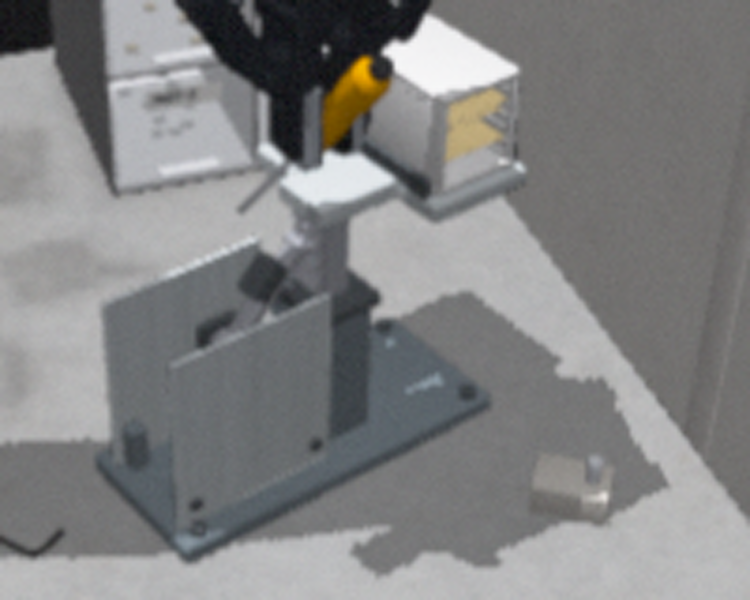

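View pics/sd8.png

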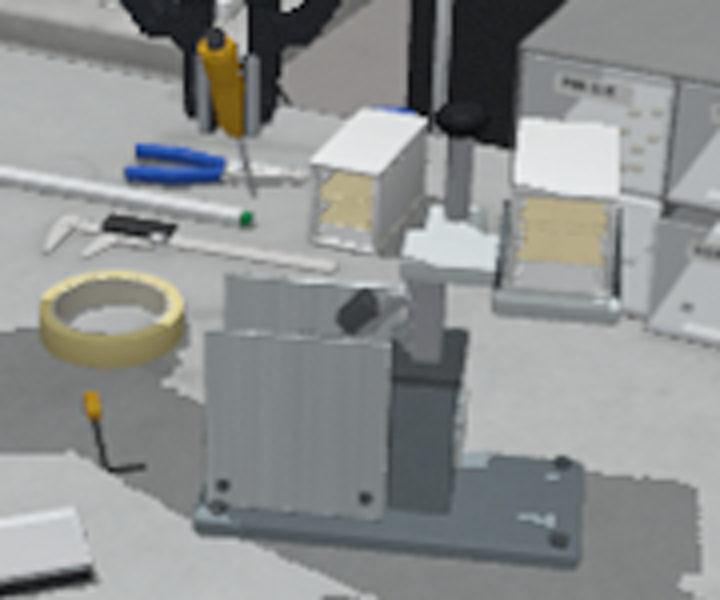

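```bash
cat >> h.py <<'E'
def pawlpts(a,ss=(20,36,66),hs=(-4,4)):
    t=np.radians(38)+a
    return [(-45+s*np.cos(t)-h*np.sin(t),0,85+s*np.sin(t)+h*np.cos(t)) for s in ss for h in hs]
E
python3 - <<'E'
from h import *
o=dict(ee_pos=[ 477.86169758, -217.75440225,  265.22664975],ee_rot=[7.75601822e-01, 6.31222430e-01, 2.40427824e-04, 9.20990176e-06])
w=wristcam(o)
tip,res=tri([("scene",np.array([323.5,206])),("side",np.array([313.25,208.75])),(w,np.array([313,170.]))],x0=(490,-160,200)); print("tip",tip,res)
d=tip-np.array(o["ee_pos"]); yaw=np.radians(78.28); tx=np.array([np.cos(yaw),np.sin(yaw)]); ty=np.array([np.sin(yaw),-np.cos(yaw)])
print("tip in tool x,y,dz", d[:2]@tx,d[:2]@ty,d[2])
for n,c in (("wrist",w),("scene","scene"),("side","side")):
    print(n,"guards",np.round(proj(c,L2W(LP,[(-100,-31.5,120),(-4,-31.5,120),(-100,31.5,120),(-4,31.5,120),(-105,-45,12),(100,-45,12)]))).tolist())
import itertools
a=cv2.imread("pics/wrist8.png");
def draw(im,c,off,k,name):
    v=cv2.resize(im,None,fx=k,fy=k,interpolation=cv2.INTER_CUBIC)
    for P in [(-100,-31.5,120),(-4,-31.5,120),(-100,31.5,120),(-4,31.5,120),(-105,-45,12),(100,-45,12)]:
        u=(proj(c,L2W(LP,P))[0]-off)*k; cv2.circle(v,tuple(int(x) for x in u),3,(0,0,255),1)
    for A,col in ((0,(0,255,0)),(0.12,(255,0,255)),(0.25,(255,255,0))):
        t=np.radians(38)+A
        for s,h,y in [(66,4,8),(66,4,-8),(66,-4,-8),(66,-4,8)]:
            u=(proj(c,L2W(LP,(-45+s*np.cos(t)-h*np.sin(t),y,85+s*np.sin(t)+h*np.cos(t))))[0]-off)*k
            cv2.circle(v,tuple(int(x) for x in u),2,col,-1)
    cv2.imwrite(name,v)
draw(a[30:170,260:440],w,np.array([260,30]),4,"pics/ow.png")
draw(cv2.imread("pics/scene8.png")[195:265,280:360],"scene",np.array([280,195]),8,"pics/os.png")
draw(cv2.imread("pics/side8.png")[215:265,295:375],"side",np.array([295,215]),8,"pics/od.png")
E
```

```text
tip [ 489.27341917 -162.06010007  207.28463606] 1.3411425059679232
tip in tool x,y,dz 56.8512381027233 -0.13932365428478283 -57.9420136919766
wrist guards [[280.0, 135.0], [396.0, 135.0], [278.0, 51.0], [401.0, 52.0], [285.0, 144.0], [462.0, 145.0]]
scene guards [[306.0, 248.0], [349.0, 228.0], [287.0, 230.0], [329.0, 212.0], [310.0, 297.0], [392.0, 255.0]]
side guards [[300.0, 243.0], [347.0, 246.0], [306.0, 228.0], [350.0, 232.0], [298.0, 290.0], [395.0, 299.0]]
```

View pics/ow.png

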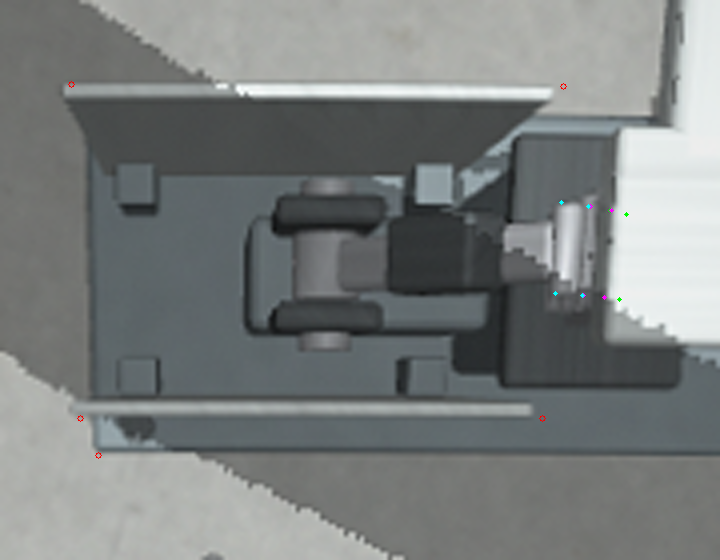

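View pics/os.png

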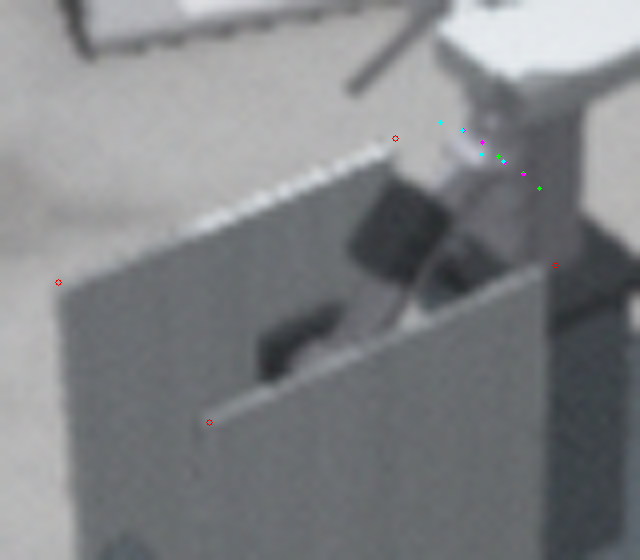

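View pics/od.png

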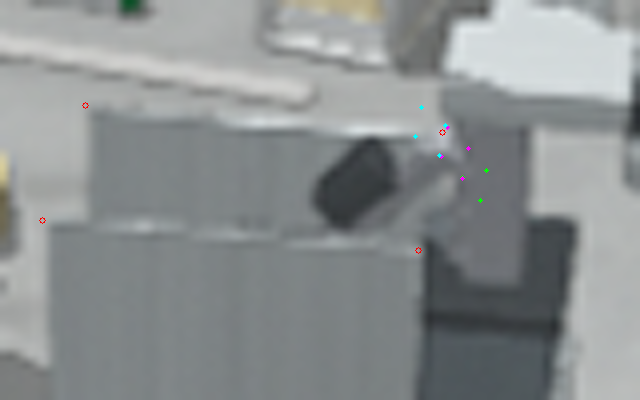

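```bash
python3 - <<'E'
from h import *; from station import *
o=get_obs(); w=wristcam(o)
p,r=tri([(w,np.array([385,126.])),("scene",np.array([349,236.])),("side",np.array([348,255.]))],x0=(560,-150,100)); c,s=np.cos(.203),np.sin(.203); d=p[:2]-LP[:2]; print("housing corner lift",c*d[0]-s*d[1],s*d[0]+c*d[1],p[2],r)
LP2=[569.5,-128.0,-0.203]
mv(o,L2W(LP2,(-16,-101.9,205))[0],78.4); mv(o,L2W(LP2,(-16,-49.9,145.1))[0],78.4)
E
```

```text
housing corner lift -6.129725596617756 -23.36148420732654 94.64104532277335 3.35393405693344
shift [0.0026 0.0553 0.0597] turn 0.0017 curyaw 78.5 tilt [-1.e-04  5.e-04 -1.e+00] t 10.9
shift [0.0546 0.0554 0.1197] turn 0.0017 curyaw 78.5 tilt [-1.e-04  5.e-04 -1.e+00] t 10.9
```

>>> {"op": "send_rows", "data": {
  "commands": [
    [[0.0, 0.03, 0.01], 0, 0.01],
    [[0.0026, 0.0554, 0.03], 0, 0.01],
    [[0.0026, 0.0554, 0.055], 0, 0.01],
    [[0.0026, 0.0554, 0.06], 0, 0.01],
    [[0.0026, 0.0554, 0.06], 0, 0.01],
    [[0.0026, 0.0554, 0.06], 0, 0.01]
  ]
}}

```text
time_s: 11.5
ee_pos: [533.0, -226.1, 205.8]
ee_rot: [0.775, 0.632, 0.0, 0.0]
contact_force: [0.8, 0.1, -0.7]
gripper_width: 13.0
```

```bash
python3 - <<'E'
from h import *; from station import *
o=get_obs(); w=wristcam(o); print(o["ee_pos"],o["gripper_width"])
LP2=[569.5,-128.0,-0.203]
mv(o,L2W(LP2,(-16,-101.9,205))[0],78.4)
for n in ["wrist","side","scene"]:
  d=capture(n);cv2.imwrite(f"pics/{n}9.png",d["image"])
a=cv2.imread("pics/scene9.png");b=cv2.imread("pics/side9.png")
cv2.imwrite("pics/sc9.png",cv2.resize(a[170:270,290:410],None,fx=6,fy=6,interpolation=cv2.INTER_CUBIC))
cv2.imwrite("pics/sd9.png",cv2.resize(b[180:270,290:400],None,fx=6,fy=6,interpolation=cv2.INTER_CUBIC))
T=o["ee_pos"]+np.array([0.2*56.9,.98*56.9,-58]);print("tip pred",T,[proj(c,T)[0] for c in (w,"scene","side")])
print("guard",[proj(c,L2W(LP2,[(-100,-31.5,120),(-4,-31.5,120)])) for c in (w,"scene","side")])
E
```

```text
[ 533.03461878 -226.11755261  205.79932227] 13.048375564219716
shift [ 0.0016 -0.0001  0.0008] turn -0.0003 curyaw 78.38 tilt [ 1.e-03 -1.e-04 -1.e+00] t 11.5
tip pred [ 544.41461878 -170.35555261  147.79932227] [array([313.34319991, 169.71752294]), array([348.95426889, 222.38809501]), array([340.33987345, 237.31238474])]
guard [array([[187.03971156, 142.03625755],
       [331.3825013 , 141.30679078]]), array([[305.58473919, 247.94542931],
       [348.85848129, 228.29610332]]), array([[299.80269407, 242.44550663],
       [346.79226231, 246.24378905]])]
```

View pics/wrist9.png

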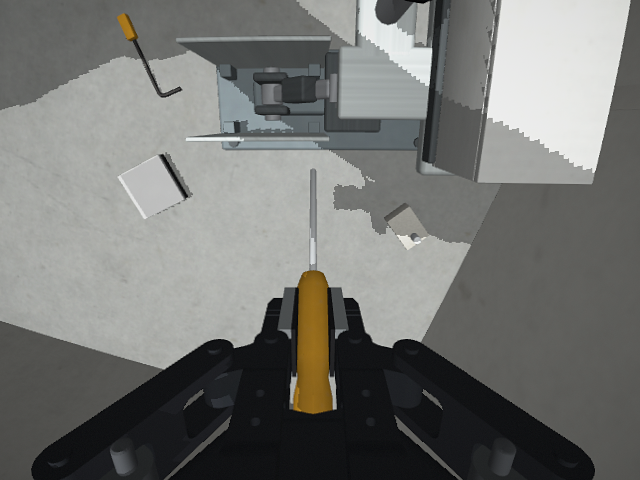

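View pics/sc9.png

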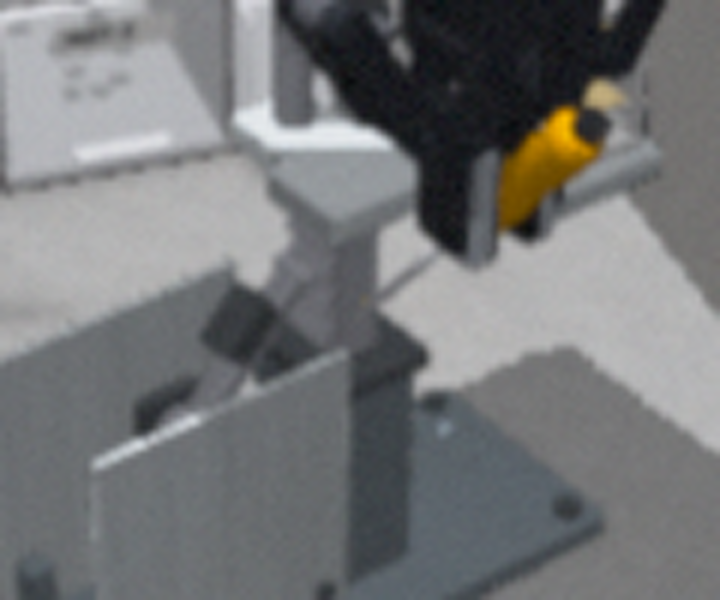

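View pics/sd9.png

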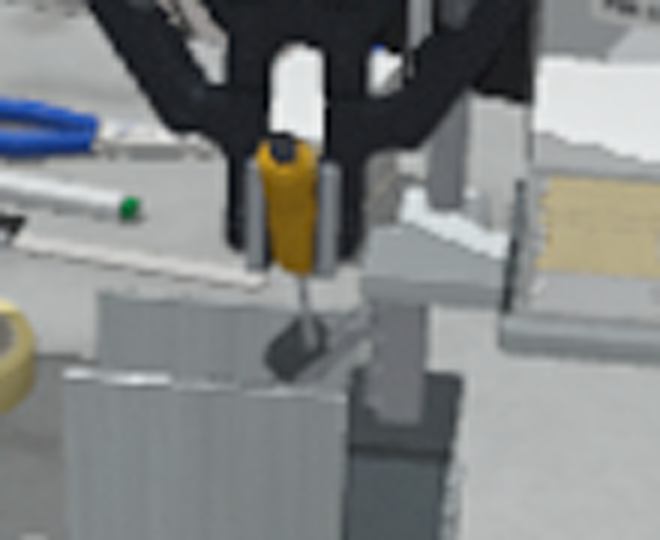

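>>> {"op": "send_rows", "data": {
  "commands": [
    [[0.012, 0, 0.0138], 0, 0.01],
    [[0.025, 0, 0.0288], 0, 0.01],
    [[0.037, 0, 0.0425], 0, 0.01],
    [[0.046, 0, 0.053], 0, 0.01],
    [[0.052, 0, 0.0598], 0, 0.01],
    [[0.0545, 0, 0.0615], 0, 0.01],
    [[0.0545, 0, 0.0615], 0, 0.01]
  ]
}}

```text
time_s: 12.35
ee_pos: [543.9, -172.7, 143.1]
ee_rot: [0.775, 0.632, -0.0, 0.0]
contact_force: [0.5, -0.3, -0.4]
gripper_width: 13.3
```

```bash
python3 - <<'E'
from h import *; from station import *
o=get_obs(); w=wristcam(o); print(o["ee_pos"],o["gripper_width"],o["contact_force"])
LP2=[569.5,-128.0,-0.203]
mv(o,L2W(LP2,(-16,-49.9,145.1))[0],78.4)
for n in ["wrist","side","scene"]:
  d=capture(n);cv2.imwrite(f"pics/{n}10.png",d["image"])
a=cv2.imread("pics/scene10.png");b=cv2.imread("pics/side10.png")
cv2.imwrite("pics/sc10.png",cv2.resize(a[170:270,290:410],None,fx=6,fy=6,interpolation=cv2.INTER_CUBIC))
cv2.imwrite("pics/sd10.png",cv2.resize(b[180:270,290:400],None,fx=6,fy=6,interpolation=cv2.INTER_CUBIC))
E
```

```text
[ 543.92367284 -172.71493864  143.1035383 ] 13.281989042457447 [ 0.49195509 -0.31936761 -0.42831568]
shift [-0.0009  0.     -0.002 ] turn -0.0003 curyaw 78.39 tilt [-2.e-04 -2.e-04 -1.e+00] t 12.35
```

View pics/wrist10.png

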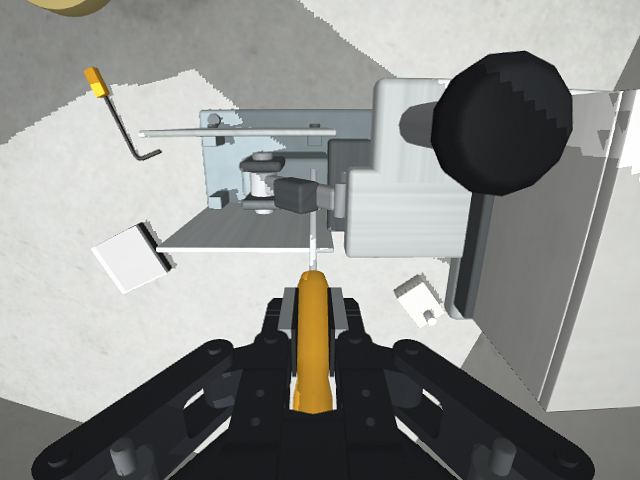

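View pics/sc10.png

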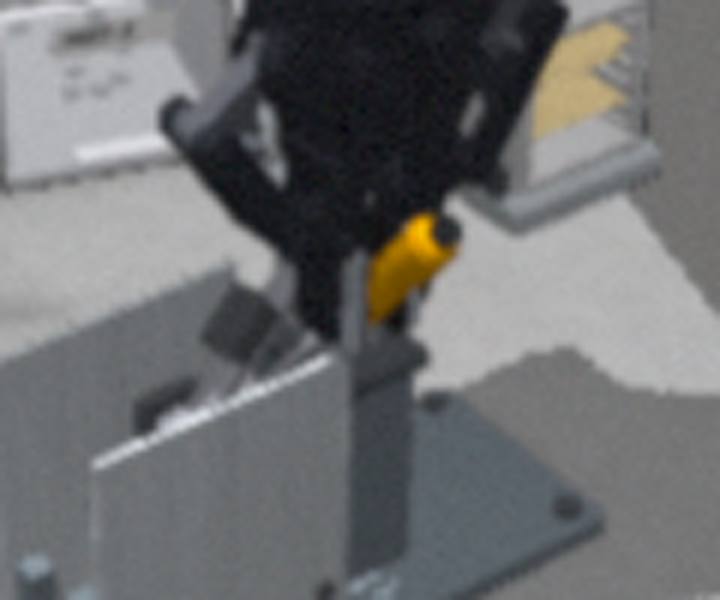

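View pics/sd10.png

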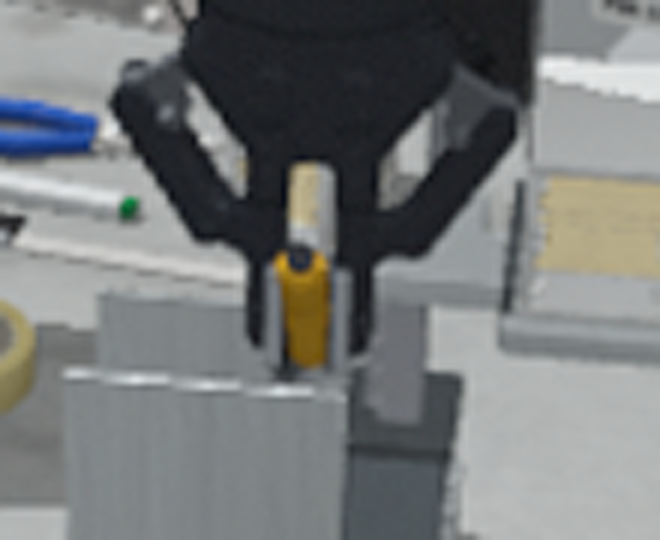

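>>> {"op": "send_rows", "data": {
  "commands": [
    [[0, -0.0017, -0.0025], 0, 0.01],
    [[0, -0.0034, -0.005], 0, 0.01],
    [[0, -0.0044, -0.0061], 0, 0.01],
    [[0, -0.0055, -0.0072], 0, 0.01],
    [[0, -0.0065, -0.0082], 0, 0.01],
    [[0, -0.0075, -0.0091], 0, 0.01]
  ]
}}

```text
time_s: 13.1
ee_pos: [536.5, -171.5, 152.5]
ee_rot: [0.775, 0.632, 0.0, 0.0]
contact_force: [-0.1, -1.3, -0.7]
gripper_width: 13.1
```

```bash
python3 - <<'E'
from h import *; from station import *
o=get_obs(); w=wristcam(o); print(o["ee_pos"],o["gripper_width"],o["contact_force"],o["ft_torque"])
d=capture("wrist");cv2.imwrite(f"pics/w11.png",d["image"][60:360,130:530])
E
```

```text
[ 536.54431106 -171.51723807  152.49616881] 13.141304754126145 [-0.0799938  -1.31740644 -0.74384229] [-0.34490578 -0.17808381 -0.03331059]
```

View pics/w11.png

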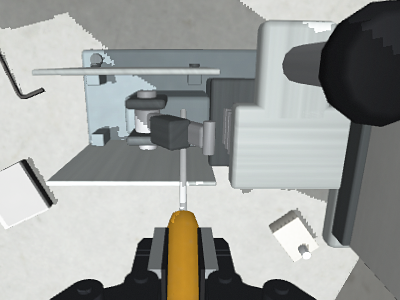

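>>> {"op": "send_rows", "data": {
  "commands": [
    [[0, -0.0024, -0.0018], 0, 0.01],
    [[0, -0.0048, -0.0034], 0, 0.01],
    [[0, -0.0075, -0.0047], 0, 0.01],
    [[0, -0.0101, -0.0058], 0, 0.01],
    [[0, -0.013, -0.0067], 0, 0.01],
    [[0, -0.0157, -0.0073], 0, 0.01],
    [[0, -0.0186, -0.0077], 0, 0.01],
    [[0, -0.0215, -0.0078], 0, 0.01],
    [[0, -0.0245, -0.0077], 0, 0.01],
    [[0, -0.027, -0.0074], 0, 0.01]
  ]
}}

```text
time_s: 14.15
ee_pos: [509.8, -165.8, 159.7]
ee_rot: [0.775, 0.632, 0.0, -0.0]
contact_force: [0.3, -0.6, -1.8]
gripper_width: 13.2
```

```bash
python3 - <<'E'
from h import *; from station import *
o=get_obs(); w=wristcam(o); print(o["ee_pos"],o["gripper_width"],o["contact_force"],o["ft_torque"])
d=capture("wrist");cv2.imwrite(f"pics/w12.png",d["image"][60:360,130:530])
E
```

```text
[ 509.75896629 -165.76054041  159.65904655] 13.212708275414236 [ 0.33230782 -0.6259025  -1.75702121] [-0.01740582 -0.00809984 -0.00581684]
```

View pics/w12.png

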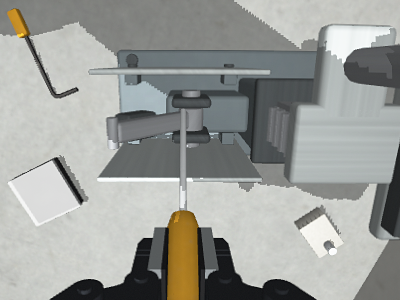

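>>> {"op": "send_rows", "data": {
  "commands": [
    [[-0.012, 0.001, -0.0138], 0, 0.01],
    [[-0.025, 0.001, -0.0288], 0, 0.01],
    [[-0.042, 0.001, -0.0485], 0, 0.01],
    [[-0.06, 0, -0.07], 0, 0.01],
    [[-0.09, 0, -0.08], 0, 0.01],
    [[-0.09, 0, -0.08], 0, 0.01]
  ]
}}

```text
time_s: 14.8
ee_pos: [490.9, -259.9, 242.9]
ee_rot: [0.777, 0.63, 0.0, 0.003]
contact_force: [-0.2, -0.7, -0.3]
gripper_width: 12.9
```

```bash
python3 - <<'E'
from h import *; from station import *
o=get_obs(); print(o["ee_pos"],o["gripper_width"],o["contact_force"])
mv(o,[486,-302,75],89)
d=capture("wrist");cv2.imwrite(f"pics/w13.png",d["image"])
E
```

```text
[ 490.86851684 -259.87124454  242.9244054 ] 12.94674747932172 [-0.2003936  -0.65946748 -0.26972249]
shift [-0.0417  0.0032  0.1681] turn -0.1915 curyaw 78.03 tilt [ 0.0038 -0.0037 -1.    ] t 14.8
```

View pics/w13.png

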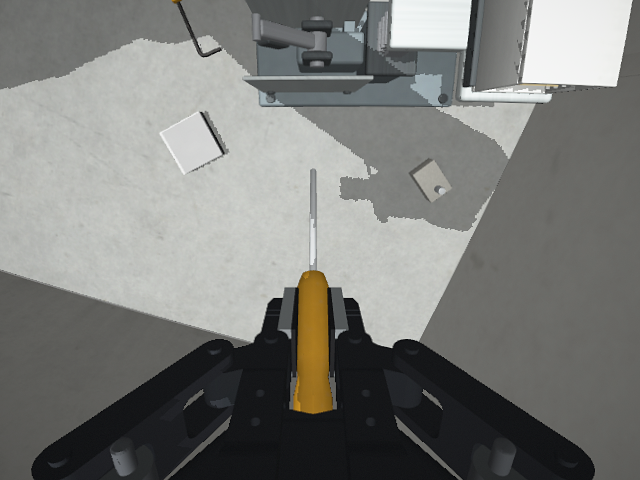

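Pawl lies thrown back (nose at about (265,30)), clear of the rack. Now lower the driver to the table.

>>> {"op": "send_rows", "data": {
  "commands": [
    [[-0.02, 0.002, 0.04], -0.1, 0.01],
    [[-0.0417, 0.003, 0.085], -0.19, 0.01],
    [[-0.0417, 0.003, 0.125], -0.19, 0.01],
    [[-0.0417, 0.003, 0.155], -0.19, 0.01],
    [[-0.0417, 0.003, 0.168], -0.19, 0.01],
    [[-0.0417, 0.003, 0.168], -0.19, 0.01]
  ]
}}

```text
time_s: 15.45
ee_pos: [485.7, -294.7, 70.4]
ee_rot: [0.712, 0.703, -0.001, -0.001]
contact_force: [0.2, 0.3, -0.5]
gripper_width: 12.7
```

```bash
python3 - <<'E'
from h import *; from station import *
o=get_obs(); print(o["ee_pos"],o["gripper_width"],o["contact_force"])
mv(o,[486,-302,75],89)
E
```

```text
[ 485.74947337 -294.73540539   70.421834  ] 12.703522225670811 [ 0.24138416  0.32519404 -0.45566725]
shift [-0.0073  0.0003 -0.0046] turn 0.0048 curyaw 89.28 tilt [-0.0029  0.0012 -1.    ] t 15.45
```

>>> {"op": "send_rows", "data": {
  "commands": [
    [[0, 0, 0.007], 0, 0.01],
    [[-0.003, 0, 0.012], 0, 0.01],
    [[-0.008, 0, 0.0175], 0, 0.01],
    [[-0.013, 0, 0.0235], 0, 0.01],
    [[-0.017, 0, 0.03], 0, 0.01],
    [[-0.021, 0, 0.037], 0, 0.01],
    [[-0.0245, 0, 0.0445], 0, 0.01],
    [[-0.027, 0, 0.052], 0, 0.01],
    [[-0.029, 0, 0.059], 0, 0.01]
  ],
  "force": 20
}}

```text
time_s: 16.35
ee_pos: [487.3, -324.8, 13.7]
ee_rot: [0.712, 0.703, 0.001, 0.001]
contact_force: [-1.6, 0.5, 4.5]
gripper_width: 13.3
```

```bash
python3 - <<'E'
from h import *; from station import *
o=get_obs(); print(o["ee_pos"],o["gripper_width"],o["contact_force"])
d=capture("wrist");cv2.imwrite(f"pics/w14.png",d["image"])
E
```

```text
[ 487.32015961 -324.75291169   13.6796327 ] 13.250854361244594 [-1.59387305  0.48531418  4.45059945]
```

View pics/w14.png

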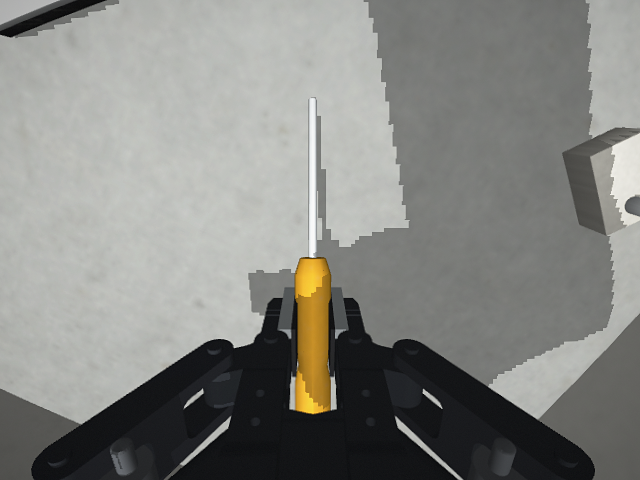

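Nearly flat. Finish lowering, then open gradually and retreat.

>>> {"op": "send_rows", "data": {
  "commands": [
    [[-0.001, 0, 0.004], 0, 0.01],
    [[-0.002, 0, 0.008], 0, 0.01],
    [[-0.002, 0, 0.0105], 0, 0.01],
    [[-0.002, 0, 0.0105], 0, 0.01],
    [[-0.002, 0, 0.0105], 0, 0.02],
    [[-0.002, 0, 0.0105], 0, 0.03],
    [[-0.002, 0, 0.0105], 0, 0.045],
    [[-0.002, 0, 0.0105], 0, 0.055],
    [[-0.002, 0, 0.0105], 0, 0.06]
  ]
}}

```text
time_s: 17.3
ee_pos: [486.1, -326.4, 2.1]
ee_rot: [0.712, 0.703, -0.0, -0.0]
contact_force: [-0.7, 1.1, 0.4]
gripper_width: 59.9
```

>>> {"op": "send_rows", "data": {
  "commands": [
    [[0, 0, -0.02], 0, 0.06],
    [[0, 0, -0.06], 0, 0.06],
    [[0, 0, -0.11], 0, 0.06],
    [[0, 0, -0.16], 0, 0.06],
    [[0, 0, -0.21], 0, 0.05],
    [[0, 0, -0.26], 0, 0.03],
    [[0, 0, -0.28], 0, 0.0],
    [[0, 0, -0.28], 0, 0.0]
  ]
}}

```text
time_s: 18.1
ee_pos: [487.1, -327.6, 285.7]
ee_rot: [0.712, 0.702, 0.001, 0.003]
contact_force: [-0.7, -0.4, -0.6]
gripper_width: 6.9
```

```bash
python3 - <<'E'
from h import *; from station import *
o=get_obs(); print(o["ee_pos"],o["gripper_width"],o["contact_force"])
for n in ["wrist","side","scene"]:
  d=capture(n);cv2.imwrite(f"pics/{n}15.png",d["image"])
E
```

```text
[ 487.1039222  -327.64804956  285.7383931 ] 6.869895359432402 [-0.65823707 -0.40922962 -0.62260441]
```

View pics/wrist15.png

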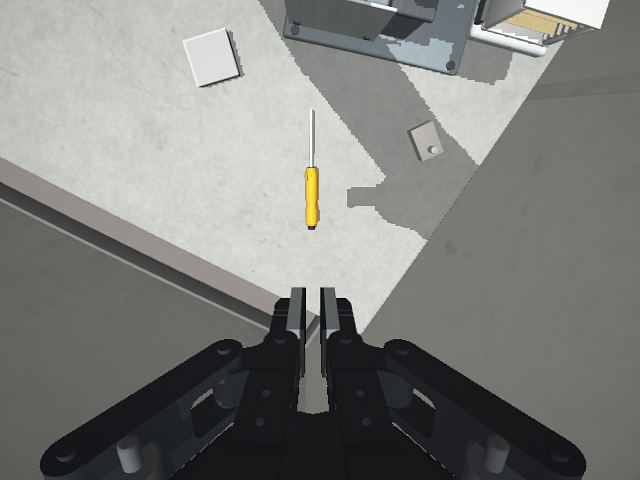

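View pics/scene15.png

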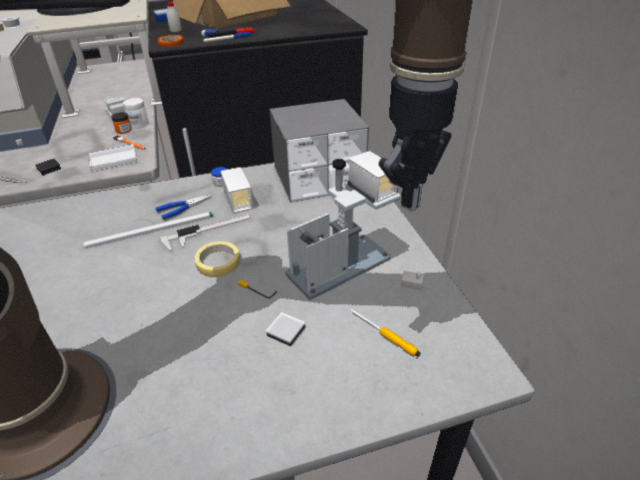

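```bash
python3 - <<'E'
from h import *; from station import *
o=get_obs(); print(o["ee_pos"],o["gripper_width"])
mv(o,[599,-98,260],78.4)
for u in [(290,196),(375,180),(385,305)]: print(tri([("scene",np.array(u))],z=0)[0])
E
```

```text
[ 485.67593474 -325.83470748  281.06477031] 0.32266989844366367
shift [0.2292 0.1104 0.0212] turn 0.1898 curyaw 89.27 tilt [-0.0012  0.001  -1.    ] t 18.25
[683.88485191 139.90151796   0.        ]
[884.97771363  28.76230879   0.        ]
[ 545.46688039 -261.9378214     0.        ]
```

>>> {"op": "send_rows", "data": {
  "commands": [
    [[0.04, 0.02, 0], 0.05, 0.0],
    [[0.085, 0.04, 0.0], 0.1, 0.0],
    [[0.13, 0.06, 0.0], 0.15, 0.0],
    [[0.175, 0.085, 0.005], 0.19, 0.0],
    [[0.21, 0.1, 0.01], 0.19, 0.0],
    [[0.229, 0.11, 0.02], 0.19, 0.0],
    [[0.229, 0.11, 0.02], 0.19, 0.0],
    [[0.229, 0.11, 0.02], 0.19, 0.0]
  ]
}}

```text
time_s: 19.05
ee_pos: [598.1, -99.9, 260.8]
ee_rot: [0.775, 0.632, -0.001, -0.0]
contact_force: [-0.5, 0.5, 0.1]
gripper_width: -0.0
```

```bash
python3 - <<'E'
from h import *; from station import *
o=get_obs(); print(o["ee_pos"],o["gripper_width"],o["contact_force"])
w=wristcam(o)
for n in ["wrist","side","scene"]:
  d=capture(n);cv2.imwrite(f"pics/{n}16.png",d["image"])
mv(o,[599,-98,260],78.4)
print(proj(w,[599,-98,217.5]),proj(w,o["ee_pos"]))
E
```

```text
[598.05956457 -99.92829359 260.7762187 ] -0.043572205066548284 [-0.53580953  0.52517886  0.11917597]
shift [0.0021 0.0005 0.0008] turn -0.0012 curyaw 78.33 tilt [-0.0027 -0.0013 -1.    ] t 19.05
[[314.65243017 264.32892857]] [[313.94172009 304.08294424]]
```

View pics/wrist16.png

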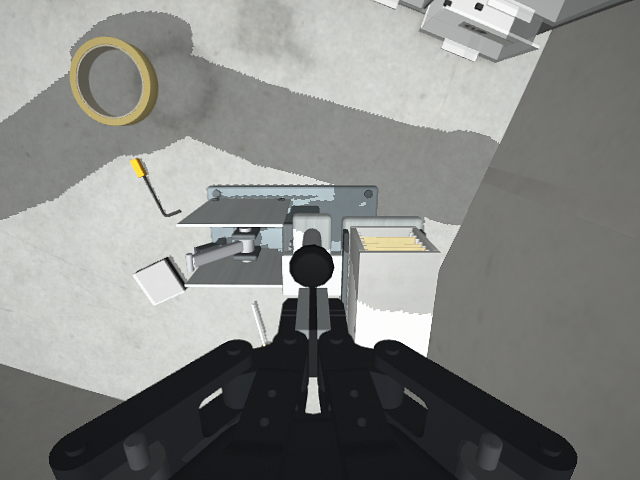

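View pics/side16.png

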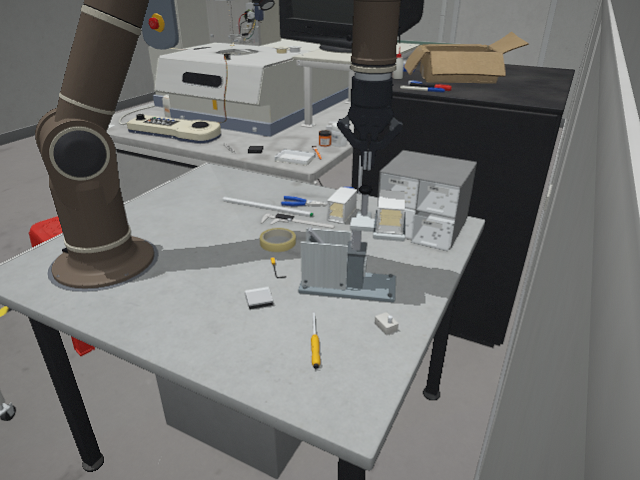

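>>> {"op": "send_rows", "data": {
  "commands": [
    [[0.001, -0.0015, 0.015], 0, 0.0],
    [[0.001, -0.0015, 0.028], 0, 0.0],
    [[0.001, -0.0015, 0.035], 0, 0.0],
    [[0.001, -0.0015, 0.04], 0, 0.0],
    [[0.001, -0.0015, 0.044], 0, 0.0],
    [[0.001, -0.0015, 0.048], 0, 0.0],
    [[0.001, -0.0015, 0.052], 0, 0.0]
  ]
}}

```text
time_s: 19.9
ee_pos: [597.9, -98.0, 210.3]
ee_rot: [0.775, 0.632, 0.0, 0.0]
contact_force: [-0.8, -0.6, 1.7]
gripper_width: 0.1
```

```bash
python3 - <<'E'
from h import *; from station import *
o=get_obs(); print(o["ee_pos"],o["contact_force"],o["ft_torque"])
d=capture("wrist");cv2.imwrite(f"pics/w17.png",d["image"])
E
```

```text
[597.9070818  -97.9924611  210.28880384] [-0.76086364 -0.61689987  1.67364661] [-0.1488051   0.17895584 -0.10216188]
```

View pics/w17.png

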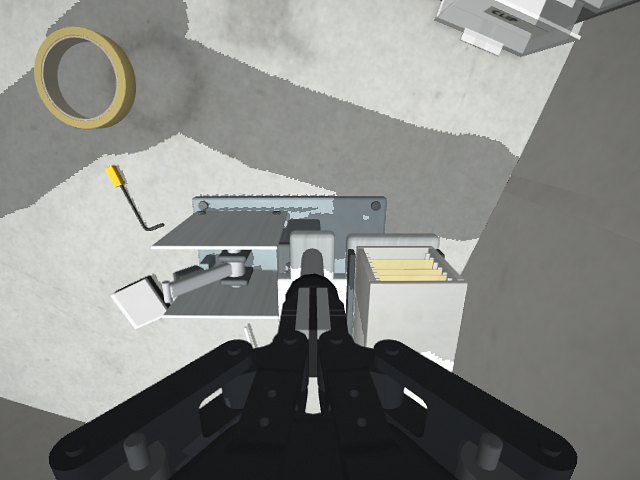

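>>> {"op": "send_rows", "data": {
  "commands": [
    [[0, 0, 0.004], 0, 0.0],
    [[0, 0, 0.008], 0, 0.0],
    [[0, 0, 0.012], 0, 0.0],
    [[0, 0, 0.016], 0, 0.0],
    [[0, 0, 0.02], 0, 0.0],
    [[0, 0, 0.024], 0, 0.0],
    [[0, 0, 0.027], 0, 0.0],
    [[0, 0, 0.029], 0, 0.0],
    [[0, 0, 0.029], 0, 0.0]
  ]
}}

```text
time_s: 20.85
ee_pos: [597.5, -97.4, 180.8]
ee_rot: [0.775, 0.632, -0.0, -0.0]
contact_force: [-0.7, -0.2, -0.3]
gripper_width: -0.1
```

>>> {"op": "send_rows", "data": {
  "commands": [
    [[0, 0, 0.001], 0, 0.0],
    [[0, 0, 0.002], 0, 0.0],
    [[0, 0, 0.003], 0, 0.0],
    [[0, 0, 0.003], 0, 0.0]
  ]
}}

```text
time_s: 21.25
ee_pos: [597.6, -97.4, 178.0]
ee_rot: [0.775, 0.632, -0.0, -0.0]
contact_force: [0.1, -0.6, 0.0]
gripper_width: 0.2
```

>>> {"op": "send_rows", "data": {
  "commands": [
    [[0, 0, 0.001], 0, 0.0],
    [[0, 0, 0.0015], 0, 0.0],
    [[0, 0, 0.0015], 0, 0.0]
  ]
}}

```text
time_s: 21.55
ee_pos: [597.8, -97.6, 176.6]
ee_rot: [0.775, 0.632, 0.0, -0.0]
contact_force: [-0.5, 0.1, 0.2]
gripper_width: 0.1
```

>>> {"op": "send_rows", "data": {
  "commands": [
    [[0, 0, 0.001], 0, 0.0],
    [[0, 0, 0.002], 0, 0.0]
  ]
}}

```text
time_s: 21.75
ee_pos: [597.9, -97.6, 175.3]
ee_rot: [0.775, 0.632, 0.0, -0.0]
contact_force: [-4.7, 1.7, 14.3]
gripper_width: 0.2
```

>>> {"op": "send_rows", "data": {
  "commands": [
    [[0, 0, 0.001], 0, 0.0],
    [[0, 0, 0.001], 0, 0.0]
  ]
}}

```text
time_s: 21.95
ee_pos: [597.9, -97.6, 175.3]
ee_rot: [0.775, 0.632, 0.001, -0.0]
contact_force: [-6.3, 2.5, 14.4]
gripper_width: -0.0
```

>>> {"op": "send_rows", "data": {
  "commands": [
    [[0, 0, -0.006], 0, 0.0],
    [[0, 0, -0.03], 0, 0.0],
    [[0, 0, -0.07], 0, 0.0],
    [[-0.05, -0.02, -0.1], 0, 0.0],
    [[-0.1, -0.04, -0.12], 0, 0.0],
    [[-0.12, -0.06, -0.13], 0, 0.0],
    [[-0.12, -0.06, -0.13], 0, 0.0],
    [[-0.12, -0.06, -0.13], 0, 0.0]
  ]
}}

```text
time_s: 22.75
ee_pos: [514.4, -204.1, 304.4]
ee_rot: [0.776, 0.631, 0.001, 0.0]
contact_force: [0.1, 0.5, 0.2]
gripper_width: 0.2
```

```bash
python3 - <<'E'
from h import *; from station import *
o=get_obs(); print(o["ee_pos"],o["contact_force"],o["time_s"])
for n in ["wrist","side","scene"]:
  d=capture(n);cv2.imwrite(f"pics/{n}18.png",d["image"])
a=cv2.imread("pics/scene18.png");b=cv2.imread("pics/side18.png")
cv2.imwrite("pics/sc18.png",cv2.resize(a[140:310,270:450],None,fx=3.5,fy=3.5))
cv2.imwrite("pics/sd18.png",cv2.resize(b[170:320,250:430],None,fx=4,fy=4))
K=L2W([569.8,-128,-.203],(22,34,175.5)); print([(proj(c,K)[0]-o_)*k for c,o_,k in (("scene",[270,140],3.5),("side",[250,170],4))],proj(wristcam(o),K))
E
```

```text
[ 514.36532459 -204.06617095  304.40663708] [0.13813409 0.54022323 0.18819643] 22.75
[array([241.98366758, 150.6726659 ]), array([454.62935938, 152.64031526])] [[394.11458162  73.14491742]]
```

View pics/wrist18.png

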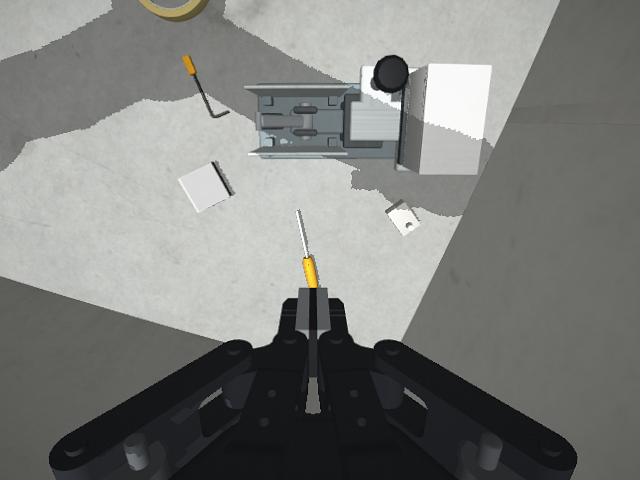

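View pics/sc18.png

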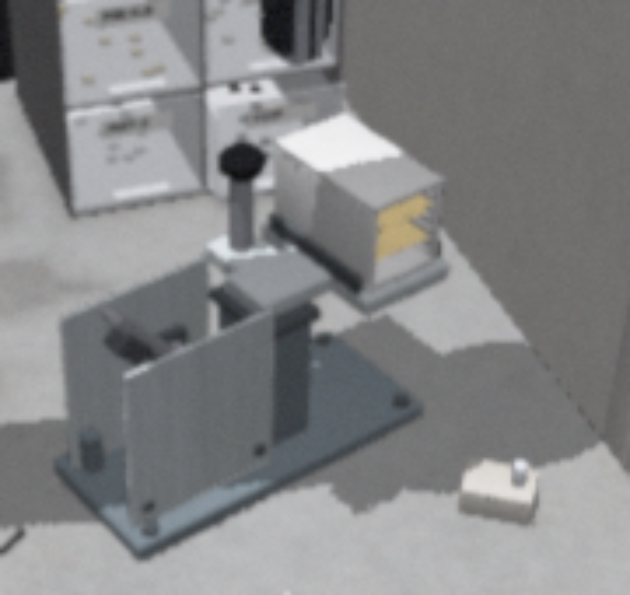

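View pics/sd18.png

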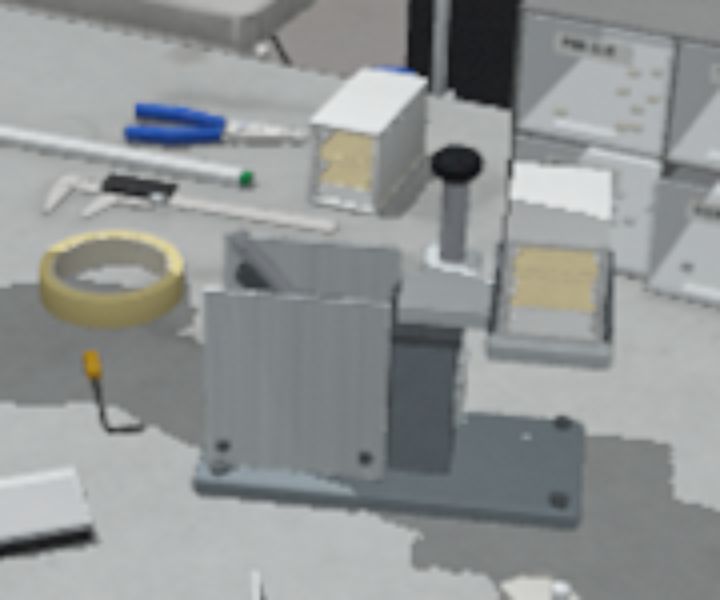

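```bash
python3 -c "
from station import *
print(finish_job())"
```

```text
the job is handed in; nothing more can be done
None
```

The job is done and handed in at about 23 s, in the order asked.

1. **Driver:** I gripped the screwdriver by its handle. The arm cannot tilt the tool, so I tipped the driver to about 50° by pressing its butt on the far guard's top edge. That pressed on the guard with up to about 11 N. Comparing pictures from before and after, the lift did not visibly move.
2. **Pawl:** I slid the shank over the near guard, under the pawl, and swung the pawl up and over to the front. The wrist force stayed under 2 N at the two readings I took, and only the shank touched the pawl.
3. **Laying back:** I laid the screwdriver flat on the table close to where it had been. The pictures show it lying flat and released.
4. **Lift:** I then pressed the knob down with the shut fingers until it met the bottom stop. The fingertips were at 175.3 mm there, against the 175.5 mm given for fully down, with about 14 N at the stop. Then I drew the arm clear.

**Last checks:**
- The final pictures show the pawl still thrown back.
- The knob is within about 1.5 px of its fully-down position.
- The bystanders look unmoved by eye.
- The wrist camera and the side camera disagreed on the lift's position by up to about 3 mm along its length. That is within the calibration allowance, and I worked between the two.

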